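Gang up tiles under the hold-down strap for edge polishing

TASK

Set up the next gang of marble tiles for edge polishing: stack all the tiles on the fixture's rubber pad in one square pile, edges flush, long sides along the fixture. Then lay the cast-iron hold-down strap straight along the fixture with its nose on the top tile and its long heel leg on whichever step makes the strap sit level. When you have let go of it, press down from above on the nose end, then on the heel end, to feel that it does not rock; leave everything in place and the other things on the bench alone.

Things in the scene. Friction and masses are not known exactly. Their poses are not given: they have to be found in the camera images.
- tile_a: a plain white marble tile, 120 x 60 x 12 mm, 0.23 kg, all alike; origin: centre of its underside, x along its length, y across its width, z up. May be absent (4 to 6 tiles are present)
- tile_b: a plain white marble tile, 120 x 60 x 12 mm, 0.23 kg, all alike; origin: centre of its underside, x along its length, y across its width, z up. May be absent (4 to 6 tiles are present)
- tile_c: a plain white marble tile, 120 x 60 x 12 mm, 0.23 kg, all alike; origin: centre of its underside, x along its length, y across its width, z up. May be absent (4 to 6 tiles are present)
- tile_d: a plain white marble tile, 120 x 60 x 12 mm, 0.23 kg, all alike; origin: centre of its underside, x along its length, y across its width, z up. May be absent (4 to 6 tiles are present)
- tile_e: a plain white marble tile, 120 x 60 x 12 mm, 0.23 kg, all alike; origin: centre of its underside, x along its length, y across its width, z up. May be absent (4 to 6 tiles are present)
- tile_f: a plain white marble tile, 120 x 60 x 12 mm, 0.23 kg, all alike; origin: centre of its underside, x along its length, y across its width, z up. May be absent (4 to 6 tiles are present)
- strap: dark cast-iron strap, 0.75 kg: bar 133 mm long (x), 36 wide, z 30 to 46 mm, on two legs 18 mm long. Heel leg at x -57.5, 44 wide, sole at z 0; nose leg at x +57.5, 30 wide, sole at z +12 mm. Origin: mid-length, level with the heel sole. Balances 3 mm heel-ward of it. Stands on the flat mat sloping nose-down 0.10 rad. Slot in mid-top; bright round spot on the heel end
- strap_nose (a point): centre of the strap's top face straight above the nose leg (46 mm above the plane of the heel's sole)
- strap_heel (a point): centre of the strap's top face straight above the heel leg, at the bright spot (46 mm above the plane of the heel's sole)
- fixture: fixed edge-polishing fixture, 244 x 66 mm: grey base plate 10 mm thick, a black rubber pad, and beyond one end of the pad a steel heel block with three steps. Origin: under the pad's centre, on the mat; x runs along the fixture from the pad towards the heel block, y across, z up. It stands on the mat, whose top is 3 mm above the work surface; tiles and strap also start on that mat
- pad (a point): centre of the top of the rubber pad (112 x 52 mm, a little smaller than a tile; its top is 18 mm above the fixture's underside). A tile centred on it ends 14 mm short of the heel block
- step_low (a point): lowest step, nearest the pad, 54 mm above the underside of the fixture; this point is the centre of the tread. Tread 30 mm deep (along the fixture's x) by 60 mm wide
- step_mid (a point): middle step, 66 mm above the underside of the fixture; this point is the centre of the tread. Tread 30 mm deep (along the fixture's x) by 60 mm wide
- step_high (a point): highest step, farthest from the pad, 78 mm above the underside of the fixture; this point is the centre of the tread. Tread 30 mm deep (along the fixture's x) by 60 mm wide
- abrasive_brick: reddish abrasive brick, 100 x 50 x 45 mm, not part of the job; origin: centre of its underside
- paste_tub: white tub of polishing paste, 80 mm across, 75 mm high, not part of the job; origin: centre of its underside
- polishing_head: grey spare polishing head, 110 mm across, 45 mm high, not part of the job; origin: centre of its underside
There are look-alikes about, which are no part of the job. Leave any blue or purple look-alike of the tile_e alone. Leave any purple or turquoise look-alike of the tile_b alone.

How it is judged:
By the outcome, as a careful person would: the job done as asked, in the order asked, and still so for the second after the job is handed in, with the robot touching nothing.
Of tile_a, tile_b, tile_c, tile_d, tile_e, tile_f only 4 to 6 are there at a start; the rules pass over those that are not, and their reading is None.
At some moment in a run one of tile_a, tile_b, tile_c, tile_d, tile_e, tile_f may be knocked a few centimetres aside while the robot is not near it.
Once in a run the grip may slacken for a moment while it holds something.
It also fails if it takes over 210 s, if anything falls off the work surface, if the arm or the gripper's body presses on something with over 40 N, if the wrist force passes 120 N, or if a joint passes its speed limit or range.

ROBOT

A 7-joint arm with a two-finger parallel gripper is mounted at the origin on the work surface. World frame = base frame: x ahead of the robot, y to its left, z up, the work surface at z = 0. Lengths are in m, angles in degrees, forces in N, time in s.
With the tool pointing down it reaches from about 0.4 to 0.85 m from the base axis. Payload 4.5 kg.
Tool frame: the origin (TCP) lies at the very end of the fingers, on their centre line; the grasp point (between the pads) lies manip.pinch_z behind it (manip.pinch_z is the distance from the TCP to the grasp point, in m); z points along the fingers, y is the line along which they close (so a half turn about z gives the same grasp; the last joint's range is limited). The gripper opens to 85 mm and grips with 20 to 120 N. Pads are 22 mm wide; open, the fingers measure 114 mm over their backs; the gripper's body (76 mm by 85 mm) begins 54 mm behind the grasp point. The pads swing forward as they close: fully open they stand 13 mm farther back than shut.
Start: joints at [-70.141, 39.483, -11.15, 89.685, 9.013, 51.709, -12.324], TCP at [0.192, 0.595, 0.231] pointing down, gripper open.
Joint ranges: [-172.22, 172.22], [-26.19, 119.32], [-84.43, 86.54], [7.71, 146.69], [-57.33, 237.33], [2.42, 119.75], [-152.13, 152.13]. Speed limits (degrees/s): [147.25, 147.25, 180, 180, 180, 180, 180].

INTERFACE

Orientations are given as a 3x3 rotation matrix whose columns are the frame's x, y, z axes.
In Python, from station import manip gives the robot as it stands.
- The arm moves only by the tool servo_tool, never from a script. Its argument "series" is a list that holds one entry, the list of rows, each a list of 5 numbers: the shift along the tool's x, y, z in mm, then the turn about the tool's z in degrees, then the finger opening in mm, from 0 to 85.4. A call has 1 to 12 rows; each row is the pose to reach, as a shift and turn from the pose commanded when the call began, along the tool's axes at that moment; what a row does not reach only later rows make up. A row lasts 1/8 s, in which the tool goes at most 62.5 mm and 10.7 degrees, less where a joint would pass 70% of its speed; a pose out of reach is approached as far as the arm can. A call with a gripper value outside its range is refused whole. The fingers move at their own pace and stop on an object; "grip_force" is the grip in N (left out, the last holds). Time passes only in rows, so rows that repeat a pose let the fingers close. It gives the time, the measured TCP pose, the force, the opening and the grip force at its end, in the units of the state.
- manip.get_state(): the state, without advancing time (a new reading comes with each control period).
- manip.snapshot(name): name is "scene" or "top"; returns (picture, depth): 400x640x3 uint8, red, green, blue; 400x640 float32, m along the optical axis (not along the pixel's ray), 0 where there is no reading.
- manip.camera_model(name): a dict with "fx", "fy", "cx", "cy" (pixels), "R" (3x3) and "t" (3): a world point X has camera coordinates R X + t. Camera axes: x right, y down, z forward; pixel columns grow to the right and rows downward; lengths in m; the calibration is good to about 2 mm. A picture is of the moment at which its call begins. camera_model takes no time and is no camera call.
- manip.finish_job(): hands the job in; it is judged then, once.
Trained networks look in the newest picture that a camera, given by its name, has taken for a name from the list of things; names that differ only in an ending like _2 or _b are one class to them, and where a whole thing is asked for, a point or a joint stands for the part that bears it (a point fixed in the world has none). Each returns a list of dicts, best first, with "confidence" (0 to 1); they miss things now and then, are a little off and sometimes report something else, mostly with a low value. They report only what shows in the picture. A call takes as long as a camera call. They do not tell look-alikes from the thing itself.
- manip.cut_out(camera, label): "region" (400x640 bool, what is visible of it).
- manip.spot_point(camera, label): "at" ([x, y, z] in m, in world coordinates, good to about 4 mm: a listed point, or the origin of a listed thing).
The state is a dict: "t": time; "qpos": joint angles; "joint_velocities": joint speeds; "effort": joint torques, N m; "ee_pos": TCP position; "eef_rot": TCP orientation; "contact_force": force on the tool from outside, world axes, zero at the start; "ft_torque": the same for the moment, N m; "gripper_width": opening from 0.0 (shut) to 1.0 (fully open); "grip_force": force on a finger pad.
Only numpy, scipy, OpenCV 4.12 (cv2) and the standard library are available. Lean on these libraries where they do the work, as an engineer would, in place of code of your own. Each camera call takes 0.05 s, during which the arm holds its last target. There are 200 camera calls.

## Working session

There is one attempt and no reset: what is moved stays moved. The work goes in short steps, Python scripts to look and compute and a tool call to move; the robot and the scene stay as the last step left them, time stands still between calls to the robot, and variables do not carry over. Pictures are saved under pics/ and viewed, at most 14 in all, crops included, and the job is handed in when it is done.

Besides the shell and the picture viewer there is one more tool, called as name(argument=value, ...), one argument or row to a line, values as JSON. servo_tool: Moves the arm, as the interface text tells. Its arguments: {"type":"object","properties":{"series":{"type":"array","items":{"type":"array","items":{"type":"array","items":{"type":"number"}}}},"grip_force":{"type":"number"}},"required":["series"]}

```bash
ls; mkdir -p pics; python3 - <<'E'
from station import manip
import cv2,numpy as np
s=manip.get_state(); print(s['t'],s['ee_pos'],s['eef_rot'],s['gripper_width'],manip.pinch_z)
for n in("scene","top"):
    p,d=manip.snapshot(n); cv2.imwrite(f"pics/{n}0.png",p[:,:,::-1]); np.savez(f"{n}0.npz",p=p,d=d)
    m=manip.camera_model(n); print(n,m)
    for l in ("tile_a","strap","fixture","pad","step_low","step_high","strap_heel","strap_nose"):
        for r in manip.spot_point(n,l): print(l,np.round(r['at'],3),round(r['confidence'],2))
E
```

```text
pics
0.0 [0.19215392 0.59404436 0.23047167] [[-9.51523121e-01  3.07576925e-01 -4.31547415e-04]
 [ 3.07577194e-01  9.51521420e-01 -1.80489008e-03]
 [-1.44515933e-04 -1.85012879e-03 -9.99998278e-01]] 0.9986472550113833 0.0187
scene {'fx': 363.4337537640539, 'fy': 363.4337537640539, 'cx': 316.50825149193633, 'cy': 196.63753835276154, 'R': array([[ 0.36710467,  0.93016638,  0.00496575],
       [ 0.76876572, -0.30039127, -0.5645922 ],
       [-0.52367301,  0.21108193, -0.82535507]]), 't': array([-0.24057657, -0.30876449,  1.2670756 ])}
tile_a [0.615 0.119 0.006] 0.92
tile_a [ 0.262 -0.262 -0.   ] 0.84
tile_a [ 0.442  0.028 -0.   ] 0.78
tile_a [0.443 0.278 0.004] 0.75
tile_a [0.79  0.24  0.006] 0.73
tile_a [0.267 0.492 0.001] 0.73
tile_a [ 0.198  0.322 -0.001] 0.7
tile_a [0.444 0.147 0.002] 0.66
tile_a [ 0.621 -0.002  0.002] 0.61
strap [ 0.613  0.252 -0.001] 0.58
fixture [ 0.465 -0.15   0.001] 0.72
fixture [ 0.472 -0.237  0.06 ] 0.63
fixture [ 0.72  -0.1    0.002] 0.52
pad [ 0.467 -0.151  0.019] 0.85
pad [ 0.468 -0.15   0.003] 0.31
step_low [ 0.472 -0.237  0.057] 0.75
step_low [0.764 0.08 
[... 428 characters left out ...]
-0.01895798, -0.99027209]]), 't': array([0.06511556, 0.48388847, 1.06272688])}
tile_a [0.444 0.147 0.004] 0.96
tile_a [0.447 0.283 0.002] 0.96
tile_a [ 0.787  0.238 -0.   ] 0.96
tile_a [ 0.269  0.496 -0.   ] 0.91
tile_a [0.614 0.121 0.006] 0.9
tile_a [0.445 0.027 0.008] 0.83
tile_a [ 0.202  0.325 -0.   ] 0.77
tile_a [ 0.617 -0.001 -0.001] 0.74
tile_a [ 0.258 -0.259 -0.002] 0.59
fixture [ 0.466 -0.147  0.   ] 0.96
fixture [ 0.473 -0.239  0.056] 0.34
fixture [0.676 0.268 0.034] 0.19
pad [ 0.47  -0.148  0.022] 0.75
step_low [ 0.476 -0.242  0.055] 0.57
step_high [ 0.481 -0.297  0.084] 0.79
strap_heel [0.559 0.237 0.051] 0.88
strap_heel [0.446 0.15  0.002] 0.46
strap_nose [0.673 0.269 0.035] 0.66
```

View pics/top0.png

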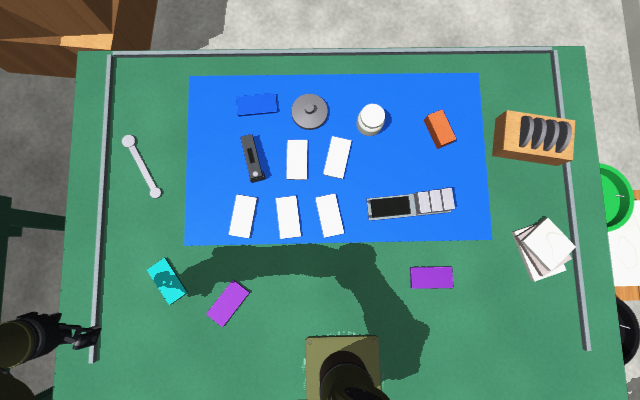

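View pics/scene0.png

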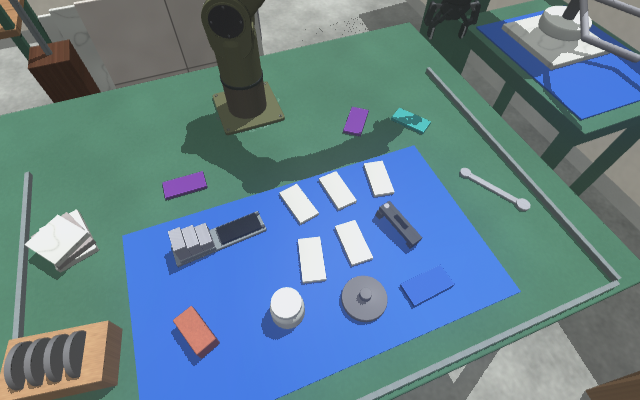

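Top view: five white tiles at (243,216), (288,217), (330,215), (297,160) and (338,158). The look-alikes are blue (257,104), purple (228,303) and (431,277), and turquoise (166,281), plus a loose slab pile off the mat at (545,250), which is not ours. The strap is at (253,158) with its heel spot at (255,174), and the fixture is at (410,205). Five tiles put the top at 78 mm, so the heel goes on the 66 mm middle step.

```bash
cat > h.py <<'E'
from station import manip
import cv2,numpy as np
def plane(cam,z):
    """homography pixel -> world mm on plane z (m)"""
    m=manip.camera_model(cam); K=np.array([[m['fx'],0,m['cx']],[0,m['fy'],m['cy']],[0,0,1]])
    R,t=m['R'],m['t']; H=K@np.c_[R[:,0],R[:,1],R[:,2]*z+t]
    return np.diag([1000,1000,1])@np.linalg.inv(H)
def rects(cam,p,z,mask,amin=2500,amax=10000):
    S=np.array([[2,0,-2*150],[0,2,2*400],[0,0,1.]])  # 0.5 mm px, x 150..900, y -400..600
    w=cv2.warpPerspective(mask.astype(np.uint8)*255,S@plane(cam,z),(1500,2000))
    w=(w>127).astype(np.uint8); out=[]
    for c in cv2.findContours(w,cv2.RETR_EXTERNAL,cv2.CHAIN_APPROX_NONE)[0]:
        a=cv2.contourArea(c)/4
        if amin<a<amax:
            (x,y),(l,v),an=cv2.minAreaRect(c)
            if l<v: l,v,an=v,l,an+90
            an=(an+90)%180-90
            out.append(np.round([x/2+150,y/2-400,l/2,v/2,an,a],1))
    return out
def white(p):
    p=p.astype(int); return (p.min(2)>185)&(np.ptp(p,axis=2)<25)
def dark(p): return p.max(2)<45
def look(z=.015,n=None,f=white,cams=("top","scene")):
    for c in cams:
        p,d=manip.snapshot(c)
        if n: cv2.imwrite(f"pics/{n}_{c}.png",p[:,:,::-1])
        print(c)
        for r in rects(c,p,z,f(p)): print("  ",r)
E
python3 - <<'E'
from h import *
for c in("top","scene"):
    q=np.load(f"{c}0.npz"); p=q['p']
    print(c); [print("  tile",r) for r in rects(c,p,.015,white(p))]
    [print("  pad",r) for r in rects(c,p,.021,dark(p))]
    # strap, bar top
    if c=="top":
        for u,v in((288,217),(395,207),(423,203),(435,202),(447,200)): print(p[v,u],q['d'][v,u])
p=np.load("top0.npz")['p'][120:260,220:480]
cv2.imwrite("pics/crop0.png",cv2.resize(p[:,:,::-1],None,fx=3,fy=3,interpolation=cv2.INTER_CUBIC))
E
```

```text
top
  tile [ 579.4  568.4  171.    31.6   31.  2685.6]
  tile [ 446.3  277.5  121.    61.9  -10.2 6965.4]
  tile [4.4120e+02 1.4560e+02 1.2100e+02 6.1300e+01 6.1000e+00 6.9451e+03]
  tile [ 6.1330e+02  1.1880e+02  1.1890e+02  5.9500e+01 -8.0000e-01  6.8954e+03]
  tile [ 444.5   25.   121.1   61.4   11.2 6903. ]
  tile [ 6.1780e+02 -1.7000e+00  1.2180e+02  6.1100e+01 -1.4000e+01  6.8928e+03]
  tile [ 739.1 -107.6   91.    76.4  -25.  5039.6]
  pad [ 465.9 -151.9  112.7   52.   -85.7 5394.6]
[249 249 250] 1.1078461
[32 33 32] 1.1066271
[219 217 228] 1.0736045
[220 219 228] 1.0632703
[220 220 228] 1.0516373
scene
  tile [ 445.5  280.1  121.5   60.8  -10.4 6846.9]
  tile [4.4030e+02 1.4840e+02 1.2060e+02 6.0800e+01 5.9000e+00 6.8148e+03]
  tile [ 6.1190e+02  1.2070e+02  1.2040e+02  6.0800e+01 -2.0000e+00  6.8772e+03]
  tile [ 443.3   27.6  121.2   60.8   11.1 6801.8]
  tile [ 6.1710e+02  2.0000e-01  1.2080e+02  6.0900e+01 -1.4200e+01  6.8635e+03]
  tile [ 700.9  -97.1   75.7   74.1  -82.7 4253.6]
  tile [ 442.2 -261.    72.3   64.9    5.  3626.2]
```

View pics/crop0.png

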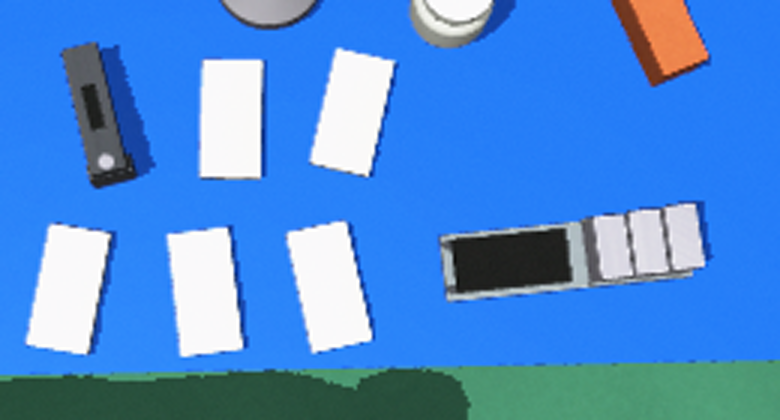

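The crop confirms five plain white tiles, and the strap with its heel spot at the lower end. I'll start with the tile at (446,279) mm.

```bash
cat >> h.py <<'E'
def go(*wps):
    """shifts in tool mm / turn deg from current pose to (x,y,z mm, yaw of tool x deg, mod 180 unless given near)"""
    s=manip.get_state(); R=np.array(s['eef_rot']); p=np.array(s['ee_pos'])*1000
    yaw=np.degrees(np.arctan2(R[1,0],R[0,0]))%360
    print("t %.2f tcp"%s['t'],np.round(p,1),"yaw %.1f"%yaw,"F",np.round(s['contact_force'],1),"w %.1f"%(s['gripper_width']*85.4),"g %.0f"%s['grip_force'],"q7 %.0f"%s['qpos'][6])
    for x,y,z,a in wps:
        d=R.T@(np.array([x,y,z])-p); print("  ->",(x,y,z,a),np.round(d,1),"turn %.1f"%(-(a-yaw)))
E
python3 - <<'E'
from h import *
go((445.9,278.8,60,169.7),(445.9,278.8,2,169.7))
p=np.load("scene0.npz")['p']
for th in(50,60,75): print([r for r in rects("scene",p,.021,p.max(2)<th)])
for th in(55,65): print([r for r in rects("top",np.load("top0.npz")['p'],.021,np.load("top0.npz")['p'].max(2)<th)])
q=np.load("top0.npz")['p'];w=cv2.warpPerspective(q,np.array([[4,0,-4*400],[0,4,4*340],[0,0,1.]])@plane("top",.057),(560,600)) 
E
```

```text
t 0.90 tcp [192.3 594.7 231.3] yaw 162.1 F [-0.  -0.6  0.5] w 85.3 g 0 q7 -12
  -> (445.9, 278.8, 60, 169.7) [-338.5 -222.6  171.3] turn -7.6
  -> (445.9, 278.8, 2, 169.7) [-338.5 -222.6  229.3] turn -7.6
[]
[]
[]
[array([ 465.6, -151.9,  113. ,   53.8,  -85.2, 5576.2])]
[array([ 465.7, -151.5,  113.7,   54.7,  -85. , 5698.9])]
```

servo_tool(
  series=[
    [[-60,-40,20,-2,85],[-120,-80,45,-4,85],[-180,-120,70,-6,85],[-240,-160,110,-7.6,85],[-290,-190,140,-7.6,85],[-338.5,-222.6,171,-7.6,85],[-338.5,-222.6,171,-7.6,85],[-338.5,-222.6,200,-7.6,85],[-338.5,-222.6,215,-7.6,85],[-338.5,-222.6,215,-7.6,85]],
  ],
)

```text
t: 2.15
ee_pos: [0.4448, 0.2799, 0.0158]
eef_rot: [[-0.984, 0.177, -0.001], [0.177, 0.984, 0.0], [0.001, -0.0, -1.0]]
contact_force: [-0.4, 0.0, 1.1]
gripper_width: 0.995
grip_force: 0.0
```

```bash
python3 - <<'E'
from h import *
go((445.9,278.8,2,169.7))
p,d=manip.snapshot("scene"); cv2.imwrite("pics/s1.png",cv2.resize(p[120:280,260:500,::-1],None,fx=3,fy=3))
for q in(80,100,130): 
  g=p.max(2)<q; print([r for r in rects("scene",p,.021,g,4500,7000)])
E
```

```text
t 2.15 tcp [444.8 279.9  15.8] yaw 169.8 F [-0.4  0.   1.1] w 85.0 g 0 q7 18
  -> (445.9, 278.8, 2, 169.7) [-1.3 -0.8 13.8] turn 0.1
[array([ 465.8, -146.3,  119.1,   56.9,  -84.9, 5892. ])]
[array([ 466.7, -146.4,  122.5,   58.8,  -85.1, 6427.5])]
[]
```

View pics/s1.png

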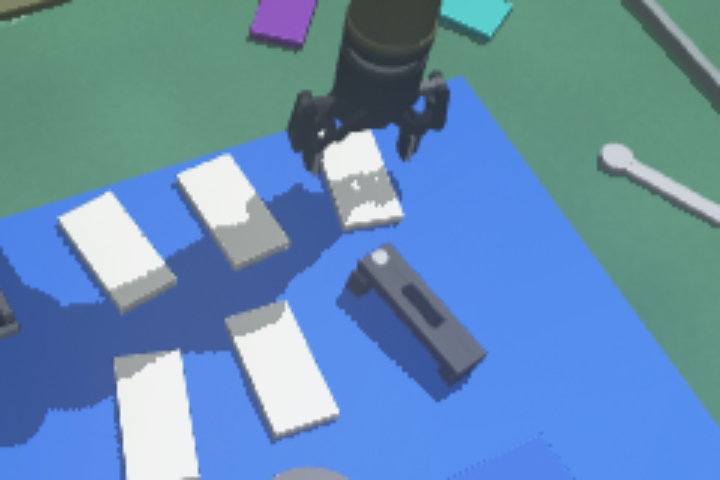

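The gripper straddles the tile at crop (365,180). I'll descend, grip and lift.

servo_tool(
  series=[
    [[-1,-0.5,10,0,85],[-1,-0.5,14,0,85],[-1,-0.5,14,0,85],[-1,-0.5,14,0,50],[-1,-0.5,14,0,50],[-1,-0.5,14,0,50],[-1,-0.5,14,0,50],[-1,-0.5,14,0,50],[-1,-0.5,-20,0,50],[-1,-0.5,-80,0,50],[-1,-0.5,-100,0,50]],
  ],
  grip_force=50,
)

```text
t: 3.58
ee_pos: [0.4479, 0.2788, 0.1193]
eef_rot: [[-0.984, 0.18, 0.003], [0.18, 0.984, 0.003], [-0.003, 0.003, -1.0]]
contact_force: [-0.2, 0.8, -2.8]
gripper_width: 0.684
grip_force: 55.7
```

```bash
python3 - <<'E'
from h import *
go((465.3,-150.6,60,94.9),(465.3,-150.6,20.5,94.9))
p,d=manip.snapshot("scene"); cv2.imwrite("pics/s2.png",cv2.resize(p[100:240,300:460,::-1],None,fx=4,fy=4))
E
```

```text
t 3.58 tcp [447.9 278.8 119.3] yaw 169.7 F [-0.2  0.8 -2.8] w 58.4 g 56 q7 21
  -> (465.3, -150.6, 60, 94.9) [ -94.  -419.5   58.1] turn 74.8
  -> (465.3, -150.6, 20.5, 94.9) [ -93.9 -419.6   97.6] turn 74.8
```

View pics/s2.png

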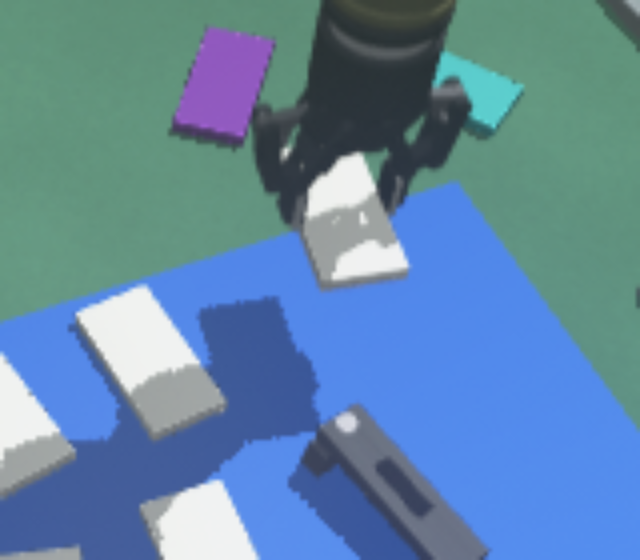

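The tile is held level. Moving it over the pad.

servo_tool(
  series=[
    [[-12,-52,5,9,50],[-24,-104,10,18,50],[-36,-156,15,28,50],[-48,-208,22,37,50],[-60,-260,30,46,50],[-72,-312,40,56,50],[-84,-364,50,65,50],[-94,-419.5,60,74.8,50],[-94,-419.5,75,74.8,50],[-94,-419.5,80,74.8,50],[-94,-419.5,80,74.8,50]],
  ],
)

```text
t: 5.0
ee_pos: [0.4639, -0.1495, 0.0358]
eef_rot: [[-0.088, 0.996, -0.001], [0.996, 0.088, 0.002], [0.002, -0.001, -1.0]]
contact_force: [0.4, 0.7, -3.1]
gripper_width: 0.686
grip_force: 58.7
```

```bash
python3 - <<'E'
from h import *
go((465.3,-150.6,20.5,94.9))
E
```

```text
t 5.00 tcp [ 463.9 -149.5   35.8] yaw 95.1 F [ 0.4  0.7 -3.1] w 58.6 g 59 q7 9
  -> (465.3, -150.6, 20.5, 94.9) [-1.3  1.3 15.3] turn 0.2
```

servo_tool(
  series=[
    [[-1.2,1.2,8,0,50],[-1.2,1.2,14,0,50],[-1.2,1.2,15.5,0,50],[-1.2,1.2,15.5,0,50],[-1.2,1.2,15.5,0,70],[-1.2,1.2,15.5,0,85],[-1.2,1.2,15.5,0,85],[-1.2,1.2,0,0,85],[-1.2,1.2,-40,0,85],[61,1,-70,0,85],[122,1,-70,0,85],[182,0,-70,0,85]],
  ],
)

```text
t: 6.5
ee_pos: [0.4495, 0.0295, 0.1078]
eef_rot: [[-0.084, 0.996, 0.003], [0.996, 0.084, 0.001], [0.0, 0.003, -1.0]]
contact_force: [0.9, -0.3, -1.1]
gripper_width: 0.998
grip_force: 0.0
```

```bash
python3 - <<'E'
from h import *
go((443.9,26.3,60,191.2),(443.9,26.3,2,191.2))
for z in (.015,.033): print(z);look(z,"a%d"%(z*1000))
for c in("top","scene"):
  print([np.round(r['at'],4) for r in manip.spot_point(c,"pad")],[np.round(r['at'],4) for r in manip.spot_point(c,"step_mid")])
E
```

```text
t 6.50 tcp [449.5  29.5 107.8] yaw 94.8 F [ 0.9 -0.3 -1.1] w 85.3 g 0 q7 -5
  -> (443.9, 26.3, 60, 191.2) [-2.8 -6.  47.8] turn -96.4
  -> (443.9, 26.3, 2, 191.2) [ -2.8  -6.2 105.8] turn -96.4
0.015
top
   [ 579.4  568.4  171.    31.6   31.  2685.6]
   [4.4120e+02 1.4560e+02 1.2100e+02 6.1300e+01 6.1000e+00 6.9378e+03]
   [ 6.1330e+02  1.1880e+02  1.1890e+02  5.9500e+01 -8.0000e-01  6.7441e+03]
   [ 6.2660e+02 -4.2000e+00  1.0370e+02  6.1600e+01 -1.4000e+01  5.2371e+03]
   [ 739.  -107.6   90.9   76.5  -25.4 5095.8]
scene
   [4.4050e+02 1.4840e+02 1.2100e+02 6.0900e+01 5.8000e+00 6.8238e+03]
   [ 6.1190e+02  1.2070e+02  1.2040e+02  6.0800e+01 -2.0000e+00  6.8848e+03]
   [ 443.3   27.6  121.2   60.8   11.1 6771.6]
   [ 6.1710e+02  2.0000e-01  1.2080e+02  6.0900e+01 -1.4200e+01  6.8635e+03]
   [ 701.9  -94.4   78.2   74.7   72.9 4323.6]
   [ 449.4 -151.5  123.    54.6  -85.4 5560.6]
0.033
top
   [ 591.3  564.3  199.5   31.1   27.7 2955.9]
   [ 438.8  152.   119.    45.9    6.6 4639.2]
   [ 6.0900e+02  1.1800e+02  1.1660e+02  5.8600e+01 -6.0000e-01  6.3178e+03]
   [ 6.2200e+02 -2.8000e+00  1.0170e+02  6.0700e+01 -1.3800e+01  4.9458e+03]
   [ 732.4 -104.6   89.4   75.3  -24.9 4936.6]
scene
   [ 608.5  560.2  202.9   29.9   27.8 2969.2]
   [4.5200e+02 1.4230e+02 1.1890e+02 5.9200e+01 5.9000e+00 6.5482e+03]
   [ 6.1970e+02  1.1530e+02  1.1790e+02  5.9500e+01 -2.1000e+00  6.5985e+03]
   [ 454.8   24.2  118.4   59.5   11.1 6508.4]
   [ 6.2490e+02 -2.7000e+00  1.1820e+02  5.9400e+01 -1.4000e+01  6.5792e+03]
   [ 707.7  -95.6   76.4   73.3   75.1 4142.2]
   [ 460.5 -151.2  120.6   53.1  -85.1 5280.2]
[array([0.6742, 0.2658, 0.0312])] [array([ 0.4756, -0.269 ,  0.0646])]
[array([ 0.4682, -0.1526,  0.0216]), array([ 0.4739, -0.2757,  0.0685])] [array([ 0.4752, -0.2739,  0.0674])]
```

servo_tool(
  series=[
    [[-2.8,-6,0,10.5,85],[-2.8,-6,5,21,85],[-2.8,-6,10,31.5,85],[-2.8,-6,20,42,85],[-2.8,-6,30,52.5,85],[-2.8,-6,40,63,85],[-2.8,-6,50,73.5,85],[-2.8,-6,60,83.6,85],[-2.8,-6,80,83.6,85],[-2.8,-6,88,83.6,85],[-2.8,-6,88,83.6,85]],
  ],
)

```text
t: 8.28
ee_pos: [0.4465, 0.0232, 0.0205]
eef_rot: [[0.981, 0.192, -0.006], [0.192, -0.981, -0.001], [-0.006, -0.001, -1.0]]
contact_force: [0.1, -0.1, -0.1]
gripper_width: 0.998
grip_force: 0.0
```

```bash
python3 - <<'E'
from h import *
go((443.9,26.3,2,11.2))
look(.033)
E
```

```text
t 8.28 tcp [446.5  23.2  20.5] yaw 11.1 F [ 0.1 -0.1 -0.1] w 85.2 g 0 q7 -31
  -> (443.9, 26.3, 2, 11.2) [-1.8 -3.5 18.5] turn -0.1
top
   [ 591.3  564.3  199.5   31.1   27.7 2955.9]
   [ 439.   148.   119.5   53.7    6.6 5039.6]
   [ 739.6 -109.8   72.3   70.1   42.7 3958.9]
   [ 464.7 -151.6   94.1   61.   -85.1 3020.6]
scene
   [ 608.5  560.2  202.9   29.9   27.8 2969.2]
   [4.5190e+02 1.4210e+02 1.1870e+02 5.9500e+01 6.2000e+00 6.4548e+03]
   [ 6.197e+02  1.153e+02  1.181e+02  5.970e+01 -1.900e+00  6.606e+03]
   [ 6.2490e+02 -2.7000e+00  1.1820e+02  5.9400e+01 -1.4000e+01  6.5792e+03]
   [ 707.8  -95.3   76.4   73.3   73.3 4169.1]
   [ 452.1 -147.3  112.7   50.4  -69.9 3046.5]
```

```bash
python3 - <<'E'
from h import *
go((443.9,26.3,2,11.2))
E
```

```text
t 8.38 tcp [446.4  23.7  21.1] yaw 11.1 F [ 0.2  0.  -0.7] w 84.9 g 0 q7 -31
  -> (443.9, 26.3, 2, 11.2) [-1.8 -3.  19.1] turn -0.1
```

servo_tool(
  series=[
    [[-1.8,-3,10,0,85],[-1.8,-3,18.5,0,85],[-1.8,-3,18.5,0,85],[-1.8,-3,18.5,0,50],[-1.8,-3,18.5,0,50],[-1.8,-3,18.5,0,50],[-1.8,-3,18.5,0,50],[-1.8,-3,18.5,0,50],[-1.8,-3,0,0,50],[-1.8,-3,-60,0,50],[-1.8,-3,-90,0,50],[-1.8,-3,-90,0,50]],
  ],
)

```text
t: 9.88
ee_pos: [0.445, 0.0276, 0.113]
eef_rot: [[0.981, 0.196, -0.002], [0.196, -0.981, -0.0], [-0.002, -0.0, -1.0]]
contact_force: [-0.1, 0.4, -1.8]
gripper_width: 0.671
grip_force: 55.1
```

```bash
python3 - <<'E'
from h import *
look(.033)
go((465.3,-150.6,55,94.9),(465.3,-150.6,32.5,94.9))
E
```

```text
top
   [ 591.3  564.3  199.5   31.1   27.7 2986.8]
   [ 6.133e+02  1.180e+02  1.080e+02  5.860e+01 -6.000e-01  5.896e+03]
   [ 632.1   -5.3   81.1   60.7  -13.8 3709.2]
   [ 732.7 -105.1   90.3   75.6  -26.6 5010.4]
   [ 463.4 -148.7  129.9   64.5  -85.1 5428.1]
scene
   [ 608.5  560.2  202.9   29.9   27.8 2969.2]
   [4.5200e+02 1.4230e+02 1.1890e+02 5.9200e+01 5.9000e+00 6.5482e+03]
   [ 6.1970e+02  1.1530e+02  1.1790e+02  5.9500e+01 -2.1000e+00  6.5985e+03]
   [ 6.2490e+02 -2.7000e+00  1.1820e+02  5.9400e+01 -1.4000e+01  6.5792e+03]
   [ 707.7  -95.6   76.4   73.3   75.1 4142.2]
t 9.97 tcp [443.9  27.9 110.9] yaw 11.3 F [-0.2 -0.1 -2.4] w 57.4 g 55 q7 -35
  -> (465.3, -150.6, 55, 94.9) [-13.7 179.3  55.7] turn -83.6
  -> (465.3, -150.6, 32.5, 94.9) [-13.6 179.3  78.2] turn -83.6
```

servo_tool(
  series=[
    [[-1,10,0,-10.5,50],[-3,40,5,-21,50],[-5,70,10,-31.5,50],[-7,100,20,-42,50],[-9,130,30,-52.5,50],[-11,155,35,-63,50],[-13.7,179.3,40,-73.5,50],[-13.7,179.3,52,-83.6,50],[-13.7,179.3,58,-83.6,50],[-13.7,179.3,62,-83.6,50],[-13.7,179.3,62,-83.6,50],[-13.7,179.3,62,-83.6,50]],
  ],
)

```text
t: 11.48
ee_pos: [0.4659, -0.1508, 0.049]
eef_rot: [[-0.085, 0.996, -0.006], [0.996, 0.085, -0.0], [0.0, -0.006, -1.0]]
contact_force: [0.5, 1.0, -2.3]
gripper_width: 0.669
grip_force: 55.1
```

```bash
python3 - <<'E'
from h import *
p,d=manip.snapshot("scene"); cv2.imwrite("pics/s3.png",cv2.resize(p[170:290,140:300,::-1],None,fx=5,fy=5,interpolation=cv2.INTER_CUBIC))
go((465.3,-150.6,32.5,94.9))
E
```

```text
t 11.53 tcp [ 466.  -150.9   49.1] yaw 94.9 F [-0.1 -0.1 -3.6] w 57.4 g 55 q7 27
  -> (465.3, -150.6, 32.5, 94.9) [ 0.3 -0.5 16.6] turn -0.0
```

View pics/s3.png

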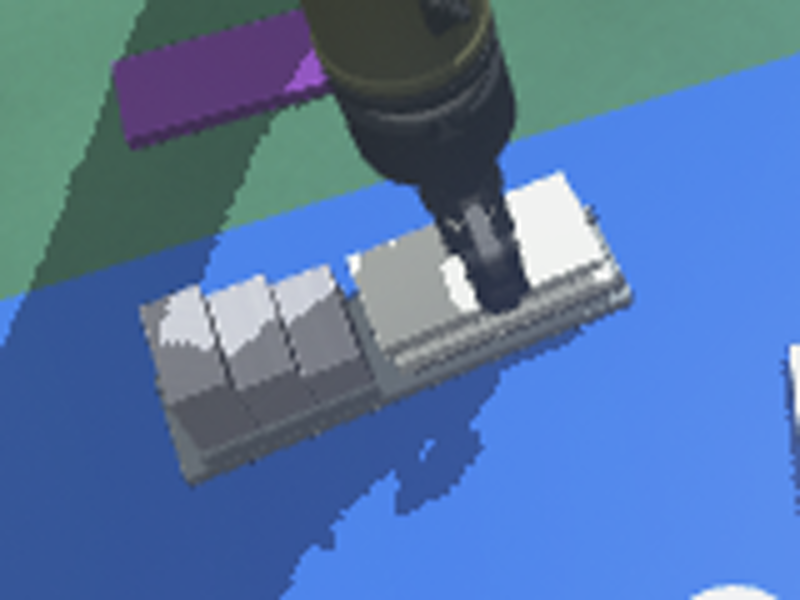

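The tile hovers over the first one at crop (470,260), roughly aligned. Placing it now and measuring after backing off.

servo_tool(
  series=[
    [[0.3,-0.5,8,0,50],[0.3,-0.5,14,0,50],[0.3,-0.5,16.5,0,50],[0.3,-0.5,16.5,0,50],[0.3,-0.5,16.5,0,70],[0.3,-0.5,16.5,0,85],[0.3,-0.5,16.5,0,85],[0.3,-0.5,0,0,85],[0,-0.5,-30,0,85],[60,-0.5,-60,0,85],[120,-0.5,-60,0,85],[180,0,-60,0,85]],
  ],
)

```text
t: 13.02
ee_pos: [0.4512, 0.03, 0.1101]
eef_rot: [[-0.084, 0.996, -0.004], [0.996, 0.084, 0.0], [0.001, -0.004, -1.0]]
contact_force: [1.1, 0.3, -0.5]
gripper_width: 0.996
grip_force: 0.0
```

servo_tool(
  series=[
    [[60,20,0,-10,85],[110,40,0,-21,85],[110,60,0,-31,85],[110,60,0,-42,85],[110,60,0,-52,85],[110,60,0,-63,85],[110,60,0,-73,85],[110,60,0,-80,85],[110,60,0,-80,85]],
  ],
)

```text
t: 14.15
ee_pos: [0.5013, 0.1426, 0.1091]
eef_rot: [[-0.996, 0.091, -0.006], [0.091, 0.996, -0.0], [0.006, -0.001, -1.0]]
contact_force: [0.5, -0.1, 1.0]
gripper_width: 0.992
grip_force: 0.0
```

```bash
python3 - <<'E'
from h import *
look(.045,"b")
p=cv2.imread("pics/b_top.png")[175:240,350:480]; q=cv2.imread("pics/b_scene.png")[180:280,150:290]
cv2.imwrite("pics/b.png",np.vstack([cv2.resize(x,(780,int(780*x.shape[0]/x.shape[1])),interpolation=cv2.INTER_CUBIC)[:390] if 0 else cv2.resize(x,(560,int(560*x.shape[0]/x.shape[1]))) for x in (p,q)])[:600])
go((440.7,147,40,186),(440.7,147,2,186))
E
```

```text
top
   [ 591.9  558.8  203.    30.6   26.6 3155.1]
   [ 636.3   -6.4   64.9   59.3  -14.3 2891. ]
   [ 728.4 -103.2   89.4   74.7  -26.6 4874.5]
   [ 462.5 -135.9  108.4   64.6  -85.1 5634.9]
scene
   [ 616.3  551.5  205.3   29.7   27.9 3228.8]
   [ 468.3  139.1   99.4   58.5    5.9 4656.4]
   [ 6.2500e+02  1.1170e+02  1.1630e+02  5.8700e+01 -2.0000e+00  6.1862e+03]
   [ 640.7   -7.3   94.5   58.7  -14.  3934.8]
   [ 711.8  -95.9   75.3   72.3   73.3 4054.4]
   [ 465.8 -139.    96.1   66.5  -86.1 5107. ]
t 14.25 tcp [501.3 142.8 109. ] yaw 174.7 F [-0.2  0.1 -1. ] w 85.0 g 0 q7 51
  -> (440.7, 147, 40, 186) [60.3 -1.3 69.3] turn -11.3
  -> (440.7, 147, 2, 186) [ 60.1  -1.2 107.3] turn -11.3
```

View pics/b.png

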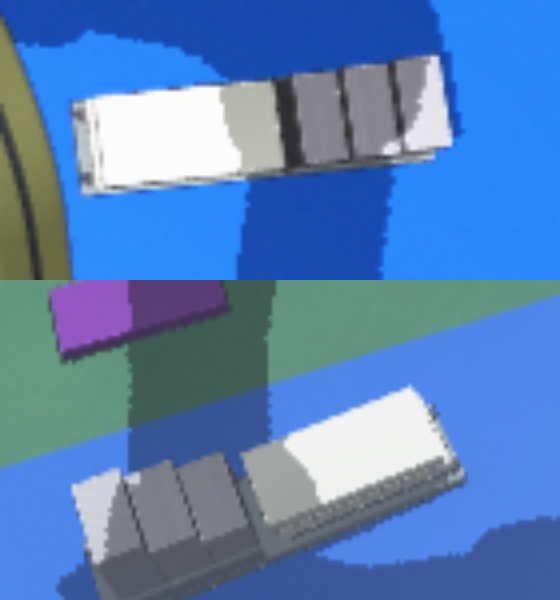

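```bash
cat >> h.py <<'E'
def pile(n,save=None,cams=("top","scene")):
    for c in cams:
        p,d=manip.snapshot(c); m=manip.camera_model(c)
        if save: cv2.imwrite(f"pics/{save}_{c}.png",p[:,:,::-1])
        v,u=np.mgrid[:400,:640]; X=np.stack([(u-m['cx'])/m['fx']*d,(v-m['cy'])/m['fy']*d,d],-1)
        W=(X-m['t'])@m['R']; z=.021+.012*n
        ok=(d>0)&(abs(W[...,2]-z)<.0055)&(p.min(2)>90)&(np.ptp(p.astype(int),axis=2)<25)&(W[...,1]>-.2195)&(W[...,1]<-.06)&(abs(W[...,0]-.465)<.06)
        print(c,"n",ok.sum(),"z",np.median(W[...,2][ok]) if ok.any() else 0,*rects(c,p,z,ok,2000))
E
python3 - <<'E'
from h import *
pile(2)
E
```

```text
top n 860 z 0.04560207113407649 [ 465.3 -157.   122.9   62.3  -85.3 7107.1]
scene n 930 z 0.04553267265406826 [ 466.7 -154.7  121.7   65.2  -84.8 7284.5]
```

servo_tool(
  series=[
    [[40,-1,20,-6,85],[60,-1,40,-11.3,85],[60,-1,70,-11.3,85],[60,-1,90,-11.3,85],[60,-1,90,-11.3,85],[60,-1,90,-11.3,85]],
  ],
)

```text
t: 15.1
ee_pos: [0.4412, 0.1474, 0.0195]
eef_rot: [[-0.994, -0.107, -0.005], [-0.107, 0.994, -0.0], [0.005, 0.0, -1.0]]
contact_force: [-0.1, 0.2, 0.6]
gripper_width: 0.997
grip_force: 0.0
```

```bash
python3 - <<'E'
from h import *
pile(2)
go((440.7,147,2,186))
E
```

```text
top n 866 z 0.045786381606061244 [ 465.  -155.8  125.5   62.1  -85.5 7125.6]
scene n 934 z 0.045503436917522386 [ 466.6 -154.6  121.9   65.5  -85.6 7342.4]
t 15.20 tcp [441.4 147.4  19.8] yaw 186.2 F [-0.3 -0.9 -0.2] w 84.9 g 0 q7 52
  -> (440.7, 147, 2, 186) [ 0.7 -0.4 17.8] turn 0.2
```

servo_tool(
  series=[
    [[1,-0.4,8,0,85],[1,-0.4,17.5,0,85],[1,-0.4,17.5,0,85],[1,-0.4,17.5,0,50],[1,-0.4,17.5,0,50],[1,-0.4,17.5,0,50],[1,-0.4,17.5,0,85],[1,-0.4,17.5,0,85],[1,-0.4,0,0,85],[1,-0.4,-60,0,85],[1,-0.4,-90,0,85],[1,-0.4,-90,0,85]],
  ],
)

```text
t: 16.7
ee_pos: [0.4417, 0.1471, 0.1107]
eef_rot: [[-0.994, -0.106, -0.002], [-0.106, 0.994, 0.002], [0.002, 0.002, -1.0]]
contact_force: [0.1, -0.2, -0.3]
gripper_width: 0.999
grip_force: 0.0
```

```bash
python3 - <<'E'
from h import *
for k in range(2): look(.015,"c%d"%k)
pile(2)
go((465.6,-150.6,55,94.9),(465.6,-150.6,32.5,94.9))
E
```

```text
top
   [ 579.4  568.4  171.    31.6   31.  2694.6]
   [ 6.3000e+02  1.1850e+02  8.5600e+01  5.9500e+01 -8.0000e-01  4.4881e+03]
   [ 634.9   -5.9   87.3   60.7  -14.9 3788.2]
   [ 739.3 -107.7   91.8   76.6  -25.4 5151.2]
scene
   [ 440.5  147.8  121.    60.4    6.3 6041.6]
   [ 6.1190e+02  1.2070e+02  1.2040e+02  6.0800e+01 -2.0000e+00  6.8848e+03]
   [ 6.1710e+02  2.0000e-01  1.2080e+02  6.0900e+01 -1.4200e+01  6.8635e+03]
   [ 701.9  -94.4   78.2   74.7   72.9 4328.2]
   [ 441.4 -154.5  127.8   55.3  -85.5 5774.1]
top
   [ 579.4  568.4  171.    31.6   31.  2694.6]
   [ 6.3140e+02  1.1850e+02  8.2700e+01  5.9500e+01 -8.0000e-01  4.4262e+03]
   [ 637.    -6.5   82.9   60.7  -14.9 3384.9]
   [ 739.4 -108.    91.9   76.7  -26.6 5161.1]
scene
   [ 440.5  147.8  121.    60.4    6.3 5989.4]
   [ 6.1190e+02  1.2070e+02  1.2040e+02  6.0800e+01 -2.0000e+00  6.8848e+03]
   [ 6.1710e+02  2.0000e-01  1.2080e+02  6.0900e+01 -1.4200e+01  6.8635e+03]
   [ 701.9  -94.4   78.2   74.7   72.9 4328.2]
   [ 441.4 -154.5  127.8   55.3  -85.5 5766.6]
top n 272 z 0.045649658391032716 [ 468.3 -196.8   62.1   43.3    5.4 2223.1]
scene n 940 z 0.045424188438352525 [ 466.6 -154.6  121.9   65.5  -85.6 7372.8]
t 17.00 tcp [439.7 146.6 107.9] yaw 186.2 F [-0.2  0.1 -0.2] w 85.0 g 0 q7 35
  -> (465.6, -150.6, 55, 94.9) [   5.9 -298.3   53. ] turn 91.3
  -> (465.6, -150.6, 32.5, 94.9) [   5.8 -298.3   75.5] turn 91.3
```

servo_tool(
  series=[
    [[6,-40,0,10.5,85],[6,-90,0,21,85],[6,-140,0,31.5,85],[6,-190,5,42,85],[6,-240,10,52.5,85],[6,-280,15,63,85],[6,-298,20,73.5,85],[6,-298,30,84,85],[6,-298,40,91.3,85],[6,-298,52,91.3,85],[6,-298,52,91.3,85],[6,-298,52,91.3,85]],
  ],
)

```text
t: 18.5
ee_pos: [0.4662, -0.15, 0.0567]
eef_rot: [[-0.086, 0.996, -0.006], [0.996, 0.086, -0.0], [0.0, -0.006, -1.0]]
contact_force: [-0.5, -1.5, 0.0]
gripper_width: 0.998
grip_force: 0.0
```

```bash
python3 - <<'E'
from h import *
manip.snapshot("top")
go((465.6,-150.6,32.5,94.9))
E
```

```text
t 18.55 tcp [ 466.3 -150.1   57. ] yaw 94.9 F [ 0.1 -0.2  0.3] w 85.1 g 0 q7 8
  -> (465.6, -150.6, 32.5, 94.9) [-0.4 -0.6 24.5] turn 0.0
```

Re-grip the top tile, lift it slightly, shift it 4 mm along +y, put it down and retreat.

servo_tool(
  series=[
    [[-0.4,-0.6,15,0,85],[-0.4,-0.6,24,0,85],[-0.4,-0.6,24,0,85],[-0.4,-0.6,24,0,50],[-0.4,-0.6,24,0,50],[-0.4,-0.6,24,0,50],[-0.4,-0.6,24,0,50],[-0.4,-0.6,21,0,50],[2,-0.6,21,0,50],[3.6,-0.6,21,0,50],[3.6,-0.6,24,0,50],[3.6,-0.6,24.5,0,50]],
  ],
)

```text
t: 20.05
ee_pos: [0.4653, -0.1462, 0.0334]
eef_rot: [[-0.086, 0.996, -0.005], [0.996, 0.086, -0.0], [0.0, -0.005, -1.0]]
contact_force: [-1.7, 2.0, 18.7]
gripper_width: 0.684
grip_force: 56.3
```

servo_tool(
  series=[
    [[0,0,0,0,50],[0,0,0,0,85],[0,0,0,0,85],[0,0,0,0,85],[0,0,-30,0,85],[60,0,-70,0,85],[120,60,-80,0,85],[180,120,-80,0,85],[200,170,-80,0,85],[200,170,-80,0,85]],
  ],
)

```text
t: 21.3
ee_pos: [0.6201, 0.0705, 0.1115]
eef_rot: [[-0.088, 0.996, -0.004], [0.996, 0.088, 0.001], [0.002, -0.004, -1.0]]
contact_force: [0.2, -0.6, -0.4]
gripper_width: 0.996
grip_force: 0.0
```

```bash
python3 - <<'E'
from h import *
manip.snapshot("top");pile(2,"d")
p=cv2.imread("pics/d_top.png")[175:240,350:480]; q=cv2.imread("pics/d_scene.png")[190:270,150:290]
cv2.imwrite("pics/d.png",np.vstack([cv2.resize(x,(560,int(560*x.shape[0]/x.shape[1]))) for x in (p,q)]))
go((440.7,147,20,186),(612.6,119.8,20,178.6))
E
```

```text
top n 540 z 0.045669979450367194 [ 466.9 -174.5   79.1   62.1  -85.1 4432.8]
scene n 928 z 0.04551985104492805 [ 466.5 -150.1  121.8   65.6  -84.9 7313.5]
t 21.45 tcp [619.1  69.6 110.9] yaw 95.1 F [-0.3 -0.9 -0.4] w 84.8 g 0 q7 -7
  -> (440.7, 147, 20, 186) [  92.7 -170.4   91.9] turn -90.9
  -> (612.6, 119.8, 20, 178.6) [50.4 -1.6 91. ] turn -83.5
```

View pics/d.png

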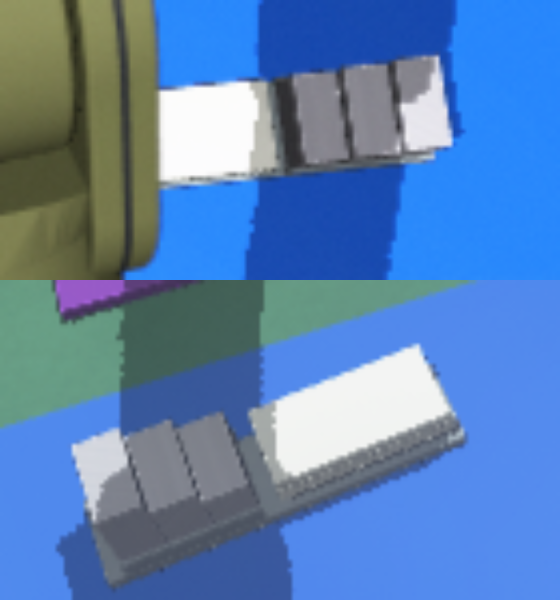

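Tile 2 now reads y −150.1 and its edges look flush with tile 1. Next is the tile at (613,120).

servo_tool(
  series=[
    [[20,0,0,-10.5,85],[40,0,0,-21,85],[50,-1.6,0,-31.5,85],[50,-1.6,10,-42,85],[50,-1.6,20,-52.5,85],[50,-1.6,35,-63,85],[50,-1.6,50,-73.5,85],[50,-1.6,65,-83.5,85],[50,-1.6,85,-83.5,85],[50,-1.6,90,-83.5,85],[50,-1.6,90,-83.5,85],[50,-1.6,90,-83.5,85]],
  ],
)

```text
t: 22.95
ee_pos: [0.6121, 0.1171, 0.022]
eef_rot: [[-1.0, 0.029, -0.005], [0.029, 1.0, -0.0], [0.005, -0.0, -1.0]]
contact_force: [0.0, -0.4, -0.1]
gripper_width: 0.994
grip_force: 0.0
```

```bash
python3 - <<'E'
from h import *
pile(2,"e")
look(.015)
go((612.6,119.8,2,178.6))
E
```

```text
top n 366 z 0.04581037022169274 [ 467.8 -184.1   61.9   59.7    4.4 3007.5]
scene n 932 z 0.045368373170907084 [ 467.  -150.   121.7   66.   -85.2 7352.1]
top
   [ 579.4  568.4  171.    31.6   31.  2685.6]
   [4.4130e+02 1.4500e+02 1.2110e+02 6.1500e+01 6.4000e+00 6.9331e+03]
   [ 5.8550e+02  1.1920e+02  6.3200e+01  5.9500e+01 -9.0000e-01  3.4099e+03]
scene
   [ 581.7  568.5  168.1   30.3   30.3 2585.4]
   [ 440.4  147.8  120.8   60.3    6.4 5306.5]
   [ 594.7    6.    74.5   60.9  -14.3 3556.4]
   [ 707.8  -97.9   82.9   63.3   52.  3915.5]
   [ 445.3 -147.9  120.6   63.2  -85.1 6651.6]
t 23.15 tcp [612.  116.9  21.9] yaw 178.4 F [-0.1  0.2 -0.4] w 84.7 g 0 q7 46
  -> (612.6, 119.8, 2, 178.6) [-0.7  2.9 19.9] turn -0.2
```

servo_tool(
  series=[
    [[-0.7,2.9,10,0,85],[-0.7,2.9,19.5,0,85],[-0.7,2.9,19.5,0,85],[-0.7,2.9,19.5,0,50],[-0.7,2.9,19.5,0,50],[-0.7,2.9,19.5,0,50],[-0.7,2.9,19.5,0,50],[-0.7,2.9,19.5,0,50],[-0.7,2.9,0,0,50],[-0.7,2.9,-60,0,50],[-0.7,2.9,-95,0,50],[-0.7,2.9,-95,0,50]],
  ],
)

```text
t: 24.65
ee_pos: [0.6152, 0.1204, 0.1201]
eef_rot: [[-1.0, 0.029, 0.0], [0.029, 1.0, 0.002], [-0.0, 0.002, -1.0]]
contact_force: [-0.3, -0.1, -2.6]
gripper_width: 0.685
grip_force: 55.5
```

```bash
python3 - <<'E'
from h import *
pile(2)
go((465.6,-149.8,65,94.9),(465.6,-149.8,44.5,94.9))
E
```

```text
top n 0 z 0
scene n 949 z 0.04548364762102225 [ 483.9 -129.9  120.2   66.   -84.8 7365.2]
t 24.75 tcp [612.5 119.2 116.4] yaw 178.4 F [ 0.3 -0.3 -2.5] w 58.3 g 55 q7 49
  -> (465.6, -149.8, 65, 94.9) [ 138.8 -273.    52.6] turn 83.5
  -> (465.6, -149.8, 44.5, 94.9) [ 138.7 -272.9   73.1] turn 83.5
```

The top tile of the pile has been knocked to about (484,−130) mm. I'll put tile 3 back down and mend the pile first.

servo_tool(
  series=[
    [[0,0,50,0,50],[0,0,100,0,50],[0,0,113,0,50],[0,0,114.5,0,50],[0,0,114.5,0,50],[0,0,114.5,0,85],[0,0,114.5,0,85],[0,0,114.5,0,85],[0,0,60,0,85],[0,0,10,0,85],[0,0,0,0,85],[0,0,0,0,85]],
  ],
)

```text
t: 26.25
ee_pos: [0.6133, 0.1196, 0.1167]
eef_rot: [[-1.0, 0.029, -0.005], [0.029, 1.0, -0.0], [0.005, -0.0, -1.0]]
contact_force: [0.0, -0.2, -0.7]
gripper_width: 0.993
grip_force: 0.0
```

```bash
python3 - <<'E'
from h import *
pile(2,"f"); pile(1)
look(.015)
q=cv2.imread("pics/f_scene.png")[180:280,150:330]
cv2.imwrite("pics/f.png",cv2.resize(q,(720,400)))
go((483.9,-131,70,94.9))
E
```

```text
top n 0 z 0
scene n 946 z 0.045526097108319806 [ 483.8 -129.9  120.2   65.8  -84.9 7381.2]
top n 0 z 0
scene n 310 z 0.03365867989122797 [ 466.9 -151.   120.7   65.9  -85.1 2209.8]
top
   [ 579.4  568.4  171.    31.6   31.  2694.6]
   [4.4130e+02 1.4500e+02 1.2110e+02 6.1500e+01 6.4000e+00 6.9331e+03]
   [ 5.9510e+02  1.1680e+02  9.3000e+01  6.1300e+01 -3.1000e+00  5.0451e+03]
scene
   [ 581.7  568.5  168.1   30.3   30.3 2585.4]
   [ 429.5  146.5   98.9   60.4    6.3 4867.8]
   [ 6.0830e+02  1.1910e+02  1.2060e+02  6.0900e+01 -1.8000e+00  5.7551e+03]
   [ 600.     4.6   85.6   60.9  -14.  4072.9]
   [ 458.6 -140.1  144.5   74.9  -85.4 9582.9]
t 26.55 tcp [612.2 119.5 115. ] yaw 178.4 F [-0.3 -0.4 -1.2] w 84.9 g 0 q7 49
  -> (483.9, -131, 70, 94.9) [ 120.9 -254.    46.3] turn 83.5
```

View pics/f.png

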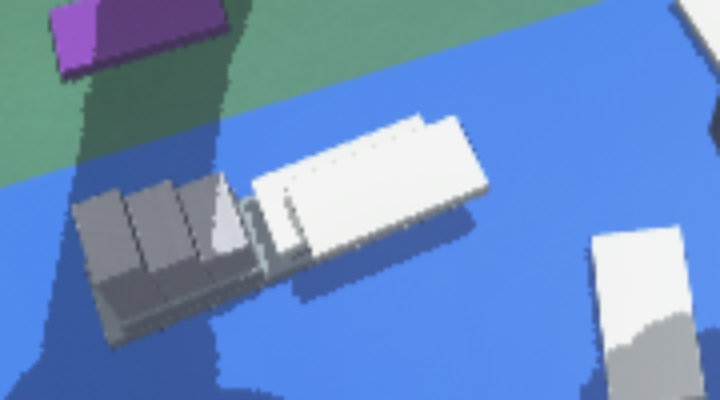

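Tile 2 has shifted toward +x/+y at crop (390,190), while tile 1 stays put at (466.9,−151.0). I'll re-grip tile 2 and set it back.

servo_tool(
  series=[
    [[20,-40,0,10.5,85],[40,-80,0,21,85],[60,-120,0,31.5,85],[80,-160,0,42,85],[100,-200,0,52.5,85],[115,-240,5,63,85],[121,-254,15,73.5,85],[121,-254,35,83.5,85],[121,-254,58,83.5,85],[121,-254,58,83.5,85],[121,-254,58,83.5,85]],
  ],
)

```text
t: 27.92
ee_pos: [0.4847, -0.1307, 0.0595]
eef_rot: [[-0.085, 0.996, -0.006], [0.996, 0.085, -0.0], [0.0, -0.006, -1.0]]
contact_force: [1.0, 1.3, 0.4]
gripper_width: 0.995
grip_force: 0.0
```

```bash
python3 - <<'E'
from h import *
manip.snapshot("top")
go((483,-130,33,94.9))
E
```

```text
t 27.98 tcp [ 484.9 -130.8   59.8] yaw 94.9 F [-0.7  0.2 -0. ] w 85.2 g 0 q7 8
  -> (483, -130, 33, 94.9) [ 1.  -1.7 26.8] turn -0.0
```

servo_tool(
  series=[
    [[1,-1.7,15,0,85],[1,-1.7,26.5,0,85],[1,-1.7,26.5,0,85],[1,-1.7,26.5,0,50],[1,-1.7,26.5,0,50],[1,-1.7,26.5,0,50],[1,-1.7,26.5,0,50],[1,-1.7,20,0,50],[-9,-11,20,0,50],[-18.6,-21,20,0,50],[-18.6,-21,20,0,50],[-18.6,-21,26,0,50]],
  ],
)

```text
t: 29.48
ee_pos: [0.4654, -0.1513, 0.0334]
eef_rot: [[-0.085, 0.996, -0.005], [0.996, 0.085, -0.0], [0.0, -0.005, -1.0]]
contact_force: [-6.9, -2.2, 55.4]
gripper_width: 0.683
grip_force: 61.7
```

servo_tool(
  series=[
    [[0,0,0.5,0,50],[0,0,0.5,0,85],[0,0,0.5,0,85],[0,0,0,0,85],[0,0,-30,0,85],[60,60,-70,0,85],[120,120,-80,0,85],[180,150,-80,0,85],[235,150,-80,-10,85],[265,150,-80,-20,85],[265,150,-80,-30,85],[265,150,-80,-40,85]],
  ],
)

```text
t: 30.98
ee_pos: [0.592, 0.1283, 0.1122]
eef_rot: [[-0.712, 0.702, -0.006], [0.702, 0.712, 0.001], [0.005, -0.004, -1.0]]
contact_force: [0.6, -0.7, 0.2]
gripper_width: 0.997
grip_force: 0.0
```

```bash
python3 - <<'E'
from h import *
manip.snapshot("top");pile(2,"g")
look(.015)
go((612.6,119.8,60,178.6))
E
```

```text
top n 420 z 0.045752879426214796 [ 467.1 -182.8   63.4   62.5  -85.1 3459.9]
scene n 938 z 0.04536580766905851 [ 466.5 -150.1  121.8   66.1  -85.8 7367.1]
top
   [ 579.4  568.4  171.    31.6   31.  2694.6]
   [ 440.6  150.8  121.1   51.     7.1 4617. ]
   [ 747.6 -113.8   74.1   70.4   51.  3939.2]
   [ 4.7050e+02 -1.8760e+02  6.7900e+01  5.3200e+01 -2.6000e+00  3.0645e+03]
scene
   [ 581.7  568.5  168.1   30.3   30.3 2531.1]
   [ 6.083e+02  1.191e+02  1.206e+02  6.090e+01 -1.800e+00  6.308e+03]
   [ 713.9 -101.1   81.7   48.    59.6 2892.6]
   [ 444.7 -148.2  121.1   63.2  -85.2 6809.2]
t 31.23 tcp [592.3 125.3 112.3] yaw 134.7 F [ 0.9  0.5 -0.1] w 84.7 g 0 q7 16
  -> (612.6, 119.8, 60, 178.6) [-18.4  10.9  52.2] turn -43.9
```

servo_tool(
  series=[
    [[-8,4,0,-10,85],[-15,9.3,10,-21,85],[-15,9.3,20,-31,85],[-15,9.3,40,-42,85],[-15,9.3,60,-43.5,85],[-15,9.3,80,-43.5,85],[-15,9.3,90,-43.5,85],[-15,9.3,90,-43.5,85],[-15,9.3,90,-43.5,85],[-15,9.3,90,-43.5,85]],
  ],
)

```text
t: 32.48
ee_pos: [0.6096, 0.1218, 0.0232]
eef_rot: [[-1.0, 0.029, -0.005], [0.029, 1.0, 0.0], [0.005, -0.0, -1.0]]
contact_force: [0.5, 0.2, 0.7]
gripper_width: 0.992
grip_force: 0.0
```

```bash
python3 - <<'E'
from h import *
pile(2)
look(.015,cams=["scene"])
go((609,118.2,2,178.2))
E
```

```text
top n 441 z 0.04590124937735927 [ 466.7 -179.4   69.6   62.4  -84.4 3616.6]
scene n 936 z 0.04553531070399243 [ 466.1 -150.1  121.8   65.2  -85.5 7370.5]
scene
   [ 581.7  568.5  168.1   30.3   30.3 2575.4]
   [ 440.4  147.8  120.8   60.3    6.4 5554.1]
   [ 593.7    6.2   72.4   60.9  -14.3 3464.1]
   [ 706.   -96.5   83.    67.8   49.5 4141.6]
   [ 444.6 -145.9  116.6   63.2  -85.2 6394.8]
t 32.62 tcp [609.4 121.7  22.9] yaw 178.4 F [0.5 0.2 0.4] w 85.1 g 0 q7 46
  -> (609, 118.2, 2, 178.2) [ 0.1 -3.5 20.9] turn 0.2
```

servo_tool(
  series=[
    [[0,-3.5,10,0,85],[0,-3.5,20.5,0,85],[0,-3.5,20.5,0,85],[0,-3.5,20.5,0,85],[0,-3.5,20.5,0,50],[0,-3.5,20.5,0,50],[0,-3.5,20.5,0,50],[0,-3.5,20.5,0,50],[0,-3.5,20.5,0,50]],
  ],
)

```text
t: 33.75
ee_pos: [0.6091, 0.1184, 0.0026]
eef_rot: [[-1.0, 0.028, -0.005], [0.028, 1.0, 0.0], [0.005, -0.0, -1.0]]
contact_force: [-1.3, -0.0, 5.5]
gripper_width: 0.684
grip_force: 54.5
```

servo_tool(
  series=[
    [[0,0,-15,0,50],[0,0,-40,0,50],[0,0,-70,0,50],[0,0,-100,0,50],[0,0,-110,0,50],[0,0,-110,0,50],[0,0,-110,0,50]],
  ],
)

```text
t: 34.62
ee_pos: [0.6086, 0.1177, 0.1106]
eef_rot: [[-1.0, 0.028, -0.008], [0.028, 1.0, -0.001], [0.008, -0.001, -1.0]]
contact_force: [0.5, -0.2, -1.2]
gripper_width: 0.686
grip_force: 54.6
```

```bash
python3 - <<'E'
from h import *
pile(2)
go((465.3,-150.2,70,94.9),(465.3,-150.2,44.5,94.9))
E
```

```text
top n 0 z 0
scene n 938 z 0.04540247832931102 [ 466.2 -150.3  122.    65.9  -84.2 7369.2]
t 34.73 tcp [608.6 117.8 110.6] yaw 178.4 F [ 0.6 -0.2 -2.7] w 58.4 g 55 q7 50
  -> (465.3, -150.2, 70, 94.9) [ 135.4 -271.9   42.1] turn 83.5
  -> (465.3, -150.2, 44.5, 94.9) [ 135.2 -271.9   67.6] turn 83.5
```

servo_tool(
  series=[
    [[10,-30,0,10.5,50],[30,-75,0,21,50],[55,-120,0,31.5,50],[80,-165,0,42,50],[100,-210,5,52.5,50],[120,-250,10,63,50],[135.4,-272,15,73.5,50],[135.4,-272,30,83.5,50],[135.4,-272,40,83.5,50],[135.4,-272,48,83.5,50],[135.4,-272,48,83.5,50],[135.4,-272,48,83.5,50]],
  ],
)

```text
t: 36.22
ee_pos: [0.4664, -0.1497, 0.065]
eef_rot: [[-0.086, 0.996, -0.006], [0.996, 0.086, -0.0], [0.0, -0.006, -1.0]]
contact_force: [-0.5, -0.1, -2.8]
gripper_width: 0.681
grip_force: 54.5
```

```bash
python3 - <<'E'
from h import *
manip.snapshot("top");manip.snapshot("top");
go((465.3,-150.2,45.2,94.9))
E
```

```text
t 36.33 tcp [ 466.5 -149.9   65.2] yaw 94.9 F [-0.7 -0.1 -2. ] w 58.4 g 55 q7 11
  -> (465.3, -150.2, 45.2, 94.9) [-0.2 -1.1 20. ] turn 0.0
```

servo_tool(
  series=[
    [[-0.2,-1.1,8,0,50],[-0.2,-1.1,16,0,50],[-0.2,-1.1,19,0,50],[-0.2,-1.1,20,0,50],[-0.2,-1.1,20,0,50],[-0.2,-1.1,20,0,50]],
  ],
)

```text
t: 37.08
ee_pos: [0.4651, -0.1502, 0.0449]
eef_rot: [[-0.085, 0.996, -0.006], [0.996, 0.085, -0.0], [0.0, -0.006, -1.0]]
contact_force: [-1.0, -0.4, -2.1]
gripper_width: 0.681
grip_force: 54.6
```

servo_tool(
  series=[
    [[0,0,0,0,85],[0,0,0,0,85],[0,0,0,0,85],[0,0,-25,0,85],[40,10,-50,0,85],[100,20,-60,-10,85],[160,30,-60,-21,85],[220,0,-60,-31,85],[270,-15,-60,-42,85],[295,-15,-60,-52,85],[295,-15,-60,-63,85],[295,-15,-60,-73,85]],
  ],
)

```text
t: 38.58
ee_pos: [0.4252, 0.143, 0.1051]
eef_rot: [[-0.979, 0.203, -0.006], [0.203, 0.979, -0.0], [0.006, -0.001, -1.0]]
contact_force: [0.3, 0.2, 0.5]
gripper_width: 0.994
grip_force: 0.0
```

```bash
python3 - <<'E'
from h import *
manip.snapshot("top");pile(3,"i")
look(.015,cams=["scene"])
go((440.7,147,20,186.2),(440.7,147,4.5,186.2))
E
```

```text
top n 889 z 0.057604135337473196 [ 464.4 -152.4  123.6   62.2  -85.1 7127.4]
scene n 956 z 0.05740052434723843 [ 466.2 -150.1  121.5   66.1  -84.8 7377.2]
scene
   [ 440.5  147.8  121.    60.4    6.3 6013.8]
   [ 6.1710e+02  2.0000e-01  1.2080e+02  6.0900e+01 -1.4200e+01  6.8635e+03]
   [ 701.9  -94.4   78.2   74.7   72.9 4338.5]
   [ 423.5 -135.9   94.6   39.7  -85.3 2996.4]
t 38.77 tcp [425.3 142.3 105.1] yaw 167.7 F [0.7 0.6 0.1] w 85.1 g 0 q7 27
  -> (440.7, 147, 20, 186.2) [-14.5   8.   85. ] turn -18.5
  -> (440.7, 147, 4.5, 186.2) [-14.6   8.  100.5] turn -18.5
```

Tile 3 sits flush (y −150.1). Same procedure for the next tile.

servo_tool(
  series=[
    [[-8,4,10,-9,85],[-15,8,30,-18.5,85],[-15,8,60,-18.5,85],[-15,8,85,-18.5,85],[-15,8,85,-18.5,85],[-15,8,85,-18.5,85],[-15,8,85,-18.5,85]],
  ],
)

```text
t: 39.65
ee_pos: [0.4417, 0.1472, 0.0209]
eef_rot: [[-0.994, -0.11, -0.005], [-0.11, 0.994, 0.001], [0.005, 0.001, -1.0]]
contact_force: [-0.0, 0.0, -0.4]
gripper_width: 0.995
grip_force: 0.0
```

```bash
python3 - <<'E'
from h import *
go((441.2,146.9,4,186.2))
E
```

```text
t 39.65 tcp [441.7 147.2  20.9] yaw 186.3 F [-0.   0.  -0.4] w 85.0 g 0 q7 34
  -> (441.2, 146.9, 4, 186.2) [ 0.5 -0.3 16.9] turn 0.1
```

servo_tool(
  series=[
    [[0.5,-0.3,10,0,85],[0.5,-0.3,17,0,85],[0.5,-0.3,17,0,85],[0.5,-0.3,17,0,85],[0.5,-0.3,17,0,50],[0.5,-0.3,17,0,50],[0.5,-0.3,17,0,50],[0.5,-0.3,17,0,50],[0.5,-0.3,17,0,50]],
  ],
)

```text
t: 40.78
ee_pos: [0.4407, 0.1468, 0.0035]
eef_rot: [[-0.994, -0.111, -0.005], [-0.111, 0.994, 0.0], [0.005, 0.001, -1.0]]
contact_force: [0.4, 0.1, 5.2]
gripper_width: 0.683
grip_force: 53.2
```

servo_tool(
  series=[
    [[0,0,-15,0,50],[0,0,-40,0,50],[0,0,-70,0,50],[0,0,-100,0,50],[0,0,-115,0,50],[0,0,-115,0,50],[0,0,-115,0,50]],
  ],
)

```text
t: 41.65
ee_pos: [0.4408, 0.1464, 0.1173]
eef_rot: [[-0.994, -0.111, -0.007], [-0.111, 0.994, -0.001], [0.007, -0.0, -1.0]]
contact_force: [0.2, -0.0, -1.8]
gripper_width: 0.68
grip_force: 55.2
```

```bash
python3 - <<'E'
from h import *
pile(3)
go((465.3,-150.2,80,94.9),(465.3,-150.2,58.7,94.9))
E
```

```text
top n 156 z 0.057593920760886264
scene n 949 z 0.05742983985329996 [ 466.7 -150.   121.7   66.2  -85.3 7378.8]
t 41.75 tcp [440.7 146.5 117.1] yaw 186.4 F [-0.1 -0.3 -2.3] w 58.4 g 55 q7 37
  -> (465.3, -150.2, 80, 94.9) [   8.2 -297.6   37.3] turn 91.5
  -> (465.3, -150.2, 58.7, 94.9) [   8.1 -297.5   58.6] turn 91.5
```

servo_tool(
  series=[
    [[8,-30,0,10.5,50],[8,-75,0,21,50],[8,-120,0,31.5,50],[8,-165,0,42,50],[8,-210,0,52.5,50],[8,-250,5,63,50],[8,-285,10,73.5,50],[8,-297.5,20,84,50],[8,-297.5,30,91.5,50],[8,-297.5,38,91.5,50],[8,-297.5,38,91.5,50],[8,-297.5,38,91.5,50]],
  ],
)

```text
t: 43.25
ee_pos: [0.4662, -0.1495, 0.0799]
eef_rot: [[-0.087, 0.996, -0.006], [0.996, 0.087, -0.0], [0.0, -0.006, -1.0]]
contact_force: [-0.4, 0.2, -1.8]
gripper_width: 0.677
grip_force: 55.1
```

```bash
python3 - <<'E'
from h import *
manip.snapshot("top");manip.snapshot("top");
go((465.3,-150.2,58.2,94.9))
E
```

```text
t 43.35 tcp [ 466.4 -149.7   80.1] yaw 94.9 F [ 0.1  0.1 -2.7] w 58.2 g 55 q7 9
  -> (465.3, -150.2, 58.2, 94.9) [-0.5 -1.  21.9] turn 0.0
```

servo_tool(
  series=[
    [[-0.5,-1,8,0,50],[-0.5,-1,17,0,50],[-0.5,-1,20,0,50],[-0.5,-1,22,0,50],[-0.5,-1,22,0,50],[-0.5,-1,22,0,50]],
  ],
)

```text
t: 44.1
ee_pos: [0.4651, -0.1503, 0.0579]
eef_rot: [[-0.085, 0.996, -0.006], [0.996, 0.085, -0.0], [0.0, -0.006, -1.0]]
contact_force: [-0.8, -1.1, -2.2]
gripper_width: 0.687
grip_force: 55.2
```

servo_tool(
  series=[
    [[0,0,0,0,85],[0,0,0,0,85],[0,0,0,0,85],[0,0,-25,0,85],[40,30,-45,0,85],[85,80,-50,-10,85],[120,120,-50,-21,85],[140,150,-50,-31,85],[140,165,-50,-42,85],[140,165,-50,-52,85],[140,165,-50,-63,85],[140,165,-50,-69,85]],
  ],
)

```text
t: 45.6
ee_pos: [0.6176, 0.0029, 0.1067]
eef_rot: [[-0.962, 0.274, -0.007], [0.274, 0.962, -0.0], [0.006, -0.002, -1.0]]
contact_force: [-0.7, 0.4, -0.0]
gripper_width: 0.993
grip_force: 0.0
```

```bash
python3 - <<'E'
from h import *
manip.snapshot("top");pile(4,"j")
look(.015)
go((617.6,-0.7,20,165.8))
E
```

```text
top n 289 z 0.06983655722534214 [ 461.4 -112.    62.8   41.3    3.2 2261.6]
scene n 957 z 0.06954816514705679 [ 466.  -150.9  120.5   65.4  -85.6 7307.9]
top
   [ 579.4  568.4  171.    31.6   31.  2685.6]
   [ 6.0480e+02  1.4000e+00  9.6000e+01  6.1600e+01 -1.4200e+01  5.2524e+03]
   [ 468.1 -121.4   65.3   45.5    4.8 2519.4]
scene
   [ 581.7  568.5  168.1   30.3   30.3 2616.1]
   [ 6.1700e+02  5.0000e-01  1.2040e+02  6.1200e+01 -1.4300e+01  5.7871e+03]
   [ 713.4  -90.5   73.7   66.2  -61.2 3458.4]
   [ 428.9 -151.8  128.7   65.   -85.1 7831.5]
   [ 442.1 -261.    72.1   65.2    4.2 3722.8]
t 45.85 tcp [617.7   3.1 106.8] yaw 163.8 F [ 0.3 -0.1 -0.3] w 85.0 g 0 q7 47
  -> (617.6, -0.7, 20, 165.8) [-1.5 -3.5 86.8] turn -2.0
```

servo_tool(
  series=[
    [[-1.5,-3.5,30,-2,85],[-1.5,-3.5,60,-2,85],[-1.5,-3.5,86,-2,85],[-1.5,-3.5,86,-2,85],[-1.5,-3.5,86,-2,85]],
  ],
)

```text
t: 46.48
ee_pos: [0.6185, -0.0004, 0.0218]
eef_rot: [[-0.97, 0.244, -0.005], [0.244, 0.97, -0.0], [0.004, -0.001, -1.0]]
contact_force: [0.1, 0.2, 0.9]
gripper_width: 0.996
grip_force: 0.0
```

```bash
python3 - <<'E'
from h import *
go((617.7,-0.6,4,165.7))
E
```

```text
t 46.48 tcp [ 6.185e+02 -4.000e-01  2.180e+01] yaw 165.9 F [0.1 0.2 0.9] w 85.1 g 0 q7 45
  -> (617.7, -0.6, 4, 165.7) [ 0.6 -0.4 17.8] turn 0.2
```

servo_tool(
  series=[
    [[0.6,-0.4,10,0,85],[0.6,-0.4,18,0,85],[0.6,-0.4,18,0,85],[0.6,-0.4,18,0,85],[0.6,-0.4,18,0,50],[0.6,-0.4,18,0,50],[0.6,-0.4,18,0,50],[0.6,-0.4,18,0,50],[0.6,-0.4,18,0,50]],
  ],
)

```text
t: 47.6
ee_pos: [0.6173, -0.0007, 0.0037]
eef_rot: [[-0.97, 0.244, -0.005], [0.244, 0.97, -0.0], [0.005, -0.001, -1.0]]
contact_force: [-1.3, -0.4, 6.0]
gripper_width: 0.685
grip_force: 54.2
```

servo_tool(
  series=[
    [[0,0,-15,0,50],[0,0,-40,0,50],[0,0,-70,0,50],[0,0,-100,0,50],[0,0,-125,0,50],[0,0,-125,0,50],[0,0,-125,0,50]],
  ],
)

```text
t: 48.48
ee_pos: [0.6169, -0.0012, 0.1271]
eef_rot: [[-0.97, 0.244, -0.008], [0.244, 0.97, -0.001], [0.007, -0.003, -1.0]]
contact_force: [0.5, 0.8, -2.9]
gripper_width: 0.679
grip_force: 54.6
```

```bash
python3 - <<'E'
from h import *
pile(4)
go((465.3,-150.2,92,94.9),(465.3,-150.2,70.2,94.9))
E
```

```text
top n 442 z 0.06982280657556197 [ 462.3 -124.7   67.2   62.2  -85.4 3461.8]
scene n 956 z 0.06955975568342779 [ 466.4 -150.8  120.7   65.8  -85.3 7305.9]
t 48.58 tcp [616.7  -1.1 126.5] yaw 165.9 F [-1.5 -0.1 -2.7] w 58.5 g 55 q7 49
  -> (465.3, -150.2, 92, 94.9) [ 110.1 -181.4   36. ] turn 71.0
  -> (465.3, -150.2, 70.2, 94.9) [ 110.  -181.4   57.8] turn 71.0
```

servo_tool(
  series=[
    [[10,-15,0,10.5,50],[30,-45,0,21,50],[50,-80,0,31.5,50],[70,-115,0,42,50],[90,-150,0,52.5,50],[105,-175,5,63,50],[109.7,-181.4,15,71,50],[109.7,-181.4,28,71,50],[109.7,-181.4,36,71,50],[109.7,-181.4,36,71,50],[109.7,-181.4,36,71,50]],
  ],
)

```text
t: 49.95
ee_pos: [0.4673, -0.1496, 0.0928]
eef_rot: [[-0.086, 0.996, -0.006], [0.996, 0.086, 0.0], [0.001, -0.006, -1.0]]
contact_force: [0.9, -0.3, -1.8]
gripper_width: 0.68
grip_force: 54.6
```

```bash
python3 - <<'E'
from h import *
manip.snapshot("top");manip.snapshot("top");
go((465.3,-150.0,70.2,94.9))
E
```

```text
t 50.05 tcp [ 467.3 -149.9   93.1] yaw 94.9 F [ 0.6  0.4 -1.7] w 58.3 g 55 q7 10
  -> (465.3, -150.0, 70.2, 94.9) [ 0.1 -1.9 22.9] turn 0.0
```

servo_tool(
  series=[
    [[0,-1.9,10,0,50],[0,-1.9,18,0,50],[0,-1.9,21,0,50],[0,-1.9,23,0,50],[0,-1.9,23,0,50],[0,-1.9,23,0,50]],
  ],
)

```text
t: 50.8
ee_pos: [0.4649, -0.1502, 0.0699]
eef_rot: [[-0.085, 0.996, -0.006], [0.996, 0.085, -0.0], [0.0, -0.006, -1.0]]
contact_force: [-1.3, 0.5, -2.0]
gripper_width: 0.682
grip_force: 54.7
```

servo_tool(
  series=[
    [[0,0,0,0,85],[0,0,0,0,85],[0,0,0,0,85],[0,0,-25,0,85],[40,10,-45,0,85],[95,30,-70,10,85],[150,60,-70,21,85],[200,80,-70,31,85],[250,100,-70,42,85],[300,120,-70,52,85],[350,140,-70,63,85],[380,160,-70,73,85]],
  ],
)

```text
t: 52.3
ee_pos: [0.5917, 0.2464, 0.1387]
eef_rot: [[0.929, 0.371, -0.007], [0.371, -0.929, 0.002], [-0.006, -0.004, -1.0]]
contact_force: [0.8, -0.8, -0.4]
gripper_width: 0.995
grip_force: 0.0
```

```bash
python3 - <<'E'
from h import *
manip.snapshot("top");pile(5,"k")
for c in("top","scene"):
    for l in("strap","strap_heel","strap_nose"): print(c,l,[(np.round(r['at'],4),round(r['confidence'],2)) for r in manip.spot_point(c,l)][:2])
    q=np.load(f"{c}0.npz");p,d=q['p'],q['d'];m=manip.camera_model(c)
    v,u=np.mgrid[:400,:640]; X=np.stack([(u-m['cx'])/m['fx']*d,(v-m['cy'])/m['fy']*d,d],-1);W=(X-m['t'])@m['R']
    ok=(W[...,2]>.030)&(W[...,2]<.06)&(abs(W[...,0]-.615)<.09)&(abs(W[...,1]-.25)<.05)&(d>0)
    P=(W[ok][:,:2]*1000).astype(np.float32); print(ok.sum(),cv2.minAreaRect(P))
t=cv2.imread("pics/k_top.png")[175:240,350:480]; q=cv2.imread("pics/k_scene.png")[180:265,150:290]
cv2.imwrite("pics/k.png",np.vstack([cv2.resize(x,(500,int(500*x.shape[0]/x.shape[1]))) for x in (t,q)]))
go((614,252,60,15))
E
```

```text
top n 936 z 0.08152715524269014 [ 464.7 -152.5  123.3   62.3  -85.  7177.8]
scene n 983 z 0.08144862729669221 [ 466.4 -150.4  120.9   66.4  -85.  7365.1]
top strap [(array([ 0.6177,  0.2509, -0.0036]), 0.69)]
top strap_heel [(array([0.5613, 0.2384, 0.0508]), 0.71)]
top strap_nose [(array([0.6741, 0.2668, 0.0312]), 0.73), (array([ 0.465 , -0.1476,  0.0032]), 0.56)]
588 ((617.057373046875, 247.72799682617188), (135.75674438476562, 43.30098342895508), 12.450163841247559)
scene strap [(array([ 0.4808, -0.3023,  0.081 ]), 0.57), (array([0.6103, 0.2523, 0.0022]), 0.56)]
scene strap_heel [(array([0.5636, 0.2347, 0.05  ]), 0.81)]
scene strap_nose [(array([0.672 , 0.2631, 0.0395]), 0.77)]
721 ((617.0519409179688, 251.5952606201172), (134.81527709960938, 41.05615234375), 16.163768768310547)
t 52.75 tcp [592.3 240.5 139.2] yaw 21.8 F [-0.7 -0.6 -0.1] w 85.4 g 0 q7 -71
  -> (614, 252, 60, 15) [24.9 -2.5 79.1] turn 6.8
```

View pics/k.png

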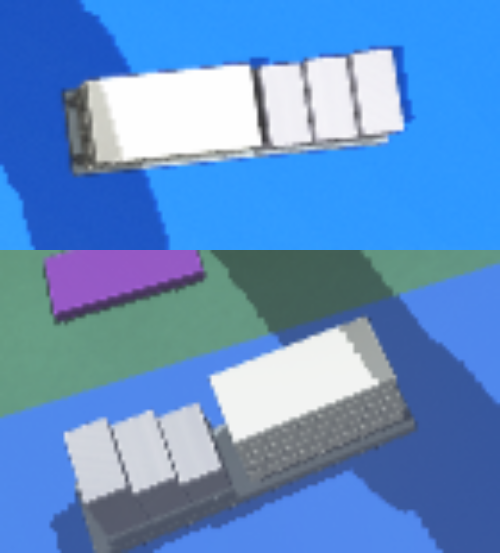

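The pile is five tiles, flush, with its top at z 81.5 mm. Now the strap, gripped at its balance point.

servo_tool(
  series=[
    [[12,-2,20,4,85],[23,-4.5,50,7.3,85],[23,-4.5,79,7.3,85],[23,-4.5,79,7.3,85],[23,-4.5,79,7.3,85]],
  ],
)

```text
t: 53.38
ee_pos: [0.6124, 0.2542, 0.0611]
eef_rot: [[0.968, 0.251, -0.005], [0.251, -0.968, -0.0], [-0.004, -0.001, -1.0]]
contact_force: [-0.0, -0.4, 0.3]
gripper_width: 0.996
grip_force: 0.0
```

```bash
python3 - <<'E'
from h import *
go((613,249.7,18,14.5))
E
```

```text
t 53.38 tcp [612.4 254.2  61.1] yaw 14.5 F [-0.  -0.4  0.3] w 85.1 g 0 q7 -75
  -> (613, 249.7, 18, 14.5) [-0.3  4.6 43.1] turn 0.0
```

servo_tool(
  series=[
    [[-0.3,4.6,15,0,85],[-0.3,4.6,30,0,85],[-0.3,4.6,43,0,85],[-0.3,4.6,43,0,85],[-0.3,4.6,43,0,85],[-0.3,4.6,43,0,55],[-0.3,4.6,43,0,30],[-0.3,4.6,43,0,25],[-0.3,4.6,43,0,25],[-0.3,4.6,43,0,25],[-0.3,4.6,43,0,25]],
  ],
  grip_force=60,
)

```text
t: 54.75
ee_pos: [0.6124, 0.2503, 0.0174]
eef_rot: [[0.968, 0.252, -0.006], [0.252, -0.968, 0.0], [-0.005, -0.001, -1.0]]
contact_force: [-1.3, -0.0, 4.7]
gripper_width: 0.408
grip_force: 60.2
```

servo_tool(
  series=[
    [[0,0,-10,0,25],[0,0,-30,0,25],[0,0,-60,0,25],[0,0,-90,0,25],[0,0,-120,0,25],[0,0,-130,0,25],[0,0,-130,0,25],[0,0,-130,0,25]],
  ],
)

```text
t: 55.75
ee_pos: [0.6117, 0.2502, 0.1453]
eef_rot: [[0.968, 0.252, -0.009], [0.252, -0.968, -0.001], [-0.009, -0.001, -1.0]]
contact_force: [-0.2, -0.2, -6.7]
gripper_width: 0.409
grip_force: 61.4
```

```bash
python3 - <<'E'
from h import *
s,_=manip.snapshot("scene");t,_=manip.snapshot("top")
for c in("scene","top"):
    for l in("strap_heel","strap_nose"): print(c,l,[(np.round(r['at'],4),round(r['confidence'],2)) for r in manip.spot_point(c,l)][:2])
pile(5)
cv2.imwrite("pics/l.png",cv2.resize(s[80:260,320:480,::-1],(533,600)))
go((468.5,-188,140,94.9))
E
```

```text
scene strap_heel [(array([0.5624, 0.2339, 0.1785]), 0.76), (array([0.613 , 0.2509, 0.1289]), 0.35)]
scene strap_nose [(array([0.6746, 0.2621, 0.1657]), 0.82)]
top strap_heel [(array([0.5628, 0.2346, 0.1767]), 0.69)]
top strap_nose [(array([ 0.467 , -0.1452,  0.0028]), 0.35)]
top n 939 z 0.08175879669553728 [ 464.6 -152.4  123.6   62.3  -85.  7179. ]
scene n 978 z 0.08147811418701859 [ 466.2 -150.5  120.9   66.3  -84.7 7331.6]
t 56.15 tcp [612.9 250.2 146.6] yaw 14.6 F [ 0.   0.3 -7.8] w 34.8 g 61 q7 -77
  -> (468.5, -188, 140, 94.9) [-250.   387.8    7.7] turn -80.3
```

View pics/l.png

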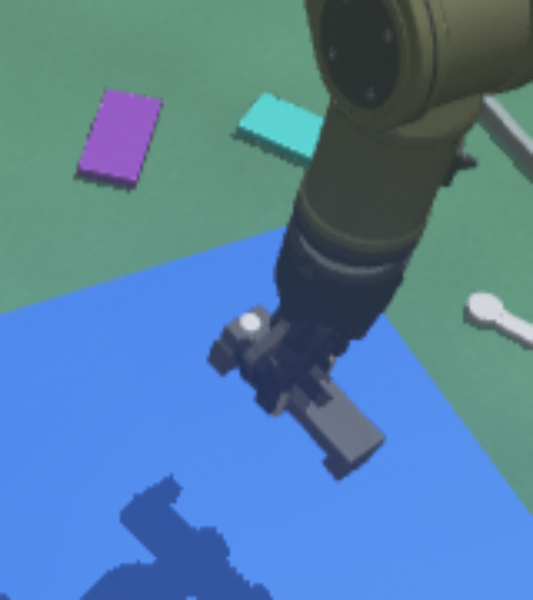

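The strap is held squarely, heel spot at crop (250,322), still sloped nose-down about 0.11. Swinging it over the fixture.

```bash
python3 - <<'E'
from h import *
go((470.9,-215.6,130,94.9))
E
```

```text
t 56.15 tcp [612.9 250.2 146.6] yaw 14.6 F [ 0.   0.3 -7.8] w 34.8 g 61 q7 -77
  -> (470.9, -215.6, 130, 94.9) [-254.5  415.1   17.7] turn -80.3
```

servo_tool(
  series=[
    [[-15,25,0,-8,25],[-40,65,0,-16,25],[-70,110,0,-24,25],[-98,158,0,-32,25],[-126,206,0,-40,25],[-154,254,0,-48,25],[-182,302,0,-56,25],[-210,348,0,-64,25],[-235,388,0,-72,25],[-254.5,415,0,-80.3,25],[-254.5,415,0,-80.3,25],[-254.5,415,0,-80.3,25]],
  ],
)

```text
t: 57.65
ee_pos: [0.4715, -0.2157, 0.1481]
eef_rot: [[-0.083, 0.996, -0.005], [0.997, 0.083, -0.0], [-0.0, -0.005, -1.0]]
contact_force: [0.5, 0.8, -6.8]
gripper_width: 0.411
grip_force: 61.6
```

servo_tool(
  series=[
    [[0,0,10,0,25],[0,0,17,0,25],[0,0,17,0,25],[0,0,17,0,25]],
  ],
)

```text
t: 58.15
ee_pos: [0.4712, -0.2152, 0.1307]
eef_rot: [[-0.085, 0.996, -0.006], [0.996, 0.085, -0.0], [0.0, -0.006, -1.0]]
contact_force: [0.3, -0.2, -7.2]
gripper_width: 0.409
grip_force: 61.4
```

```bash
python3 - <<'E'
from h import *
s,_=manip.snapshot("scene");t,_=manip.snapshot("top")
for c in("scene","top"):
    for l in("strap_heel","strap_nose","step_mid","step_high","pad"): print(c,l,[(np.round(r['at'],4),round(r['confidence'],2)) for r in manip.spot_point(c,l)][:2])
cv2.imwrite("pics/m.png",np.hstack([cv2.resize(s[160:280,140:300,::-1],(400,300)),cv2.resize(t[150:270,340:500,::-1],(400,300))]))
go((470.9,-215.6,97,94.9))
E
```

```text
scene strap_heel [(array([ 0.4746, -0.2689,  0.1602]), 0.81), (array([ 0.4681, -0.1501,  0.0326]), 0.21)]
scene strap_nose [(array([ 0.4651, -0.1532,  0.1532]), 0.65)]
scene step_mid [(array([ 0.4638, -0.1507,  0.0473]), 0.63), (array([ 0.4741, -0.274 ,  0.0669]), 0.58)]
scene step_high [(array([ 0.4793, -0.3002,  0.0804]), 0.75), (array([ 0.7211, -0.0996,  0.0041]), 0.47)]
scene pad [(array([ 0.4669, -0.1517,  0.0199]), 0.66)]
top strap_heel []
top strap_nose [(array([ 0.466 , -0.1485,  0.1475]), 0.97)]
top step_mid [(array([ 0.4774, -0.2699,  0.0671]), 0.65)]
top step_high [(array([ 0.4835, -0.2947,  0.0832]), 0.73)]
top pad [(array([ 0.4684, -0.1499,  0.0218]), 0.78), (array([ 0.4651, -0.1515,  0.1473]), 0.45)]
t 58.75 tcp [ 471.  -215.5  130.9] yaw 94.9 F [-0.5  0.1 -7.7] w 35.1 g 61 q7 19
  -> (470.9, -215.6, 97, 94.9) [-0.1  0.1 33.9] turn -0.0
```

View pics/m.png

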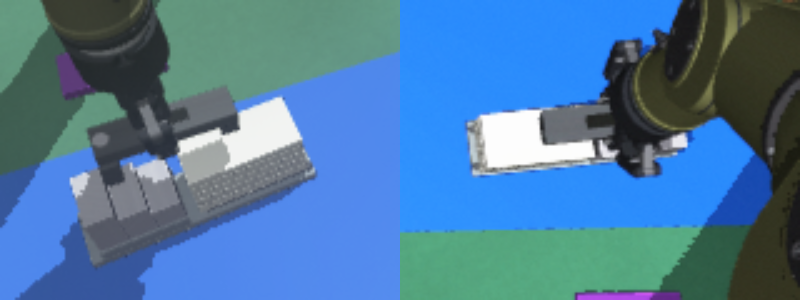

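Strap aligned: nose over the tile, heel over the middle step (left half, pixels (105,160)). Lowering slowly.

servo_tool(
  series=[
    [[0,0,12,0,25],[0,0,24,0,25],[0,0,31,0,25],[0,0,33,0,25],[0,0,34,0,25],[0,0,34,0,25]],
  ],
)

```text
t: 59.5
ee_pos: [0.471, -0.2155, 0.097]
eef_rot: [[-0.085, 0.996, -0.006], [0.996, 0.085, -0.0], [0.0, -0.006, -1.0]]
contact_force: [-0.0, 1.0, -6.9]
gripper_width: 0.41
grip_force: 61.5
```

servo_tool(
  series=[
    [[0,0,1,0,25],[0,0,2,0,25],[0,0,2.5,0,25],[0,0,2.5,0,25]],
  ],
  grip_force=30,
)

```text
t: 60.0
ee_pos: [0.4709, -0.2156, 0.0945]
eef_rot: [[-0.085, 0.996, -0.006], [0.996, 0.085, -0.001], [-0.0, -0.006, -1.0]]
contact_force: [0.4, -0.3, -4.8]
gripper_width: 0.404
grip_force: 61.8
```

servo_tool(
  series=[
    [[0,0,1,0,25],[0,0,2,0,25],[0,0,2,0,25]],
  ],
  grip_force=25,
)

```text
t: 60.38
ee_pos: [0.4712, -0.2164, 0.0928]
eef_rot: [[-0.084, 0.996, -0.005], [0.996, 0.084, -0.002], [-0.001, -0.005, -1.0]]
contact_force: [-0.7, -3.8, 3.9]
gripper_width: 0.407
grip_force: 62.7
```

servo_tool(
  series=[
    [[0,0,1,0,25],[0,0,2,0,25],[0,0,2,0,25]],
  ],
)

```text
t: 60.75
ee_pos: [0.4715, -0.2172, 0.0907]
eef_rot: [[-0.084, 0.996, -0.004], [0.996, 0.084, -0.003], [-0.002, -0.004, -1.0]]
contact_force: [0.0, -5.9, 3.2]
gripper_width: 0.412
grip_force: 62.8
```

servo_tool(
  series=[
    [[0,0,1,0,25],[0,0,2,0,25],[0,0,2,0,25]],
  ],
)

```text
t: 61.12
ee_pos: [0.4716, -0.2178, 0.089]
eef_rot: [[-0.083, 0.997, -0.004], [0.997, 0.083, -0.003], [-0.003, -0.004, -1.0]]
contact_force: [-1.1, -7.1, 6.5]
gripper_width: 0.409
grip_force: 63.3
```

```bash
python3 - <<'E'
from h import *
s,_=manip.snapshot("scene");t,_=manip.snapshot("top")
for c in("scene","top"):
    for l in("strap_heel","strap_nose"): print(c,l,[(np.round(r['at'],4),round(r['confidence'],2)) for r in manip.spot_point(c,l)][:2])
pile(5,cams=["scene"])
go()
E
```

```text
scene strap_heel [(array([ 0.4735, -0.2725,  0.1177]), 0.82), (array([ 0.4682, -0.1525,  0.0677]), 0.73)]
scene strap_nose [(array([ 0.464 , -0.1561,  0.1142]), 0.8)]
top strap_heel []
top strap_nose [(array([ 0.4648, -0.155 ,  0.1116]), 0.83)]
scene n 646 z 0.08135694829254228 [ 466.5 -150.6  120.9   65.6  -84.3 4828.2]
t 61.48 tcp [ 471.6 -217.8   89. ] yaw 94.8 F [-1.3 -7.   4.3] w 35.3 g 63 q7 19
```

servo_tool(
  series=[
    [[0.5,0,0.7,0,25],[0.5,0,1.3,0,25],[0.5,0,1.3,0,25],[0.5,0,1.3,0,40],[0.5,0,1.3,0,55],[0.5,0,1.3,0,75],[0.5,0,1.3,0,75],[0.5,0,-10,0,75],[0.5,0,-40,0,75]],
  ],
)

```text
t: 62.6
ee_pos: [0.4701, -0.2145, 0.1284]
eef_rot: [[-0.085, 0.996, -0.009], [0.996, 0.085, 0.001], [0.001, -0.009, -1.0]]
contact_force: [0.1, -0.4, -0.0]
gripper_width: 0.88
grip_force: 0.0
```

servo_tool(
  series=[
    [[60,0,-30,0,60],[120,50,-40,0,20],[170,100,-40,0,0],[170,120,-40,0,0],[170,120,-40,0,0],[170,120,-40,0,0]],
  ],
)

```text
t: 63.35
ee_pos: [0.5753, -0.0362, 0.1679]
eef_rot: [[-0.084, 0.996, -0.007], [0.996, 0.084, -0.001], [-0.0, -0.007, -1.0]]
contact_force: [-0.4, 0.1, -0.4]
gripper_width: -0.002
grip_force: 0.0
```

```bash
python3 - <<'E'
from h import *
s,_=manip.snapshot("scene");t,_=manip.snapshot("top")
for c in("scene","top"):
    for l in("strap_heel","strap_nose","step_mid"): print(c,l,[(np.round(r['at'],4),round(r['confidence'],2)) for r in manip.spot_point(c,l)][:2])
    p,d=manip.snapshot(c);m=manip.camera_model(c)
    v,u=np.mgrid[:400,:640]; X=np.stack([(u-m['cx'])/m['fx']*d,(v-m['cy'])/m['fy']*d,d],-1);W=(X-m['t'])@m['R']
    ok=(W[...,2]>.100)&(W[...,2]<.13)&(abs(W[...,0]-.47)<.05)&(W[...,1]<-.1)&(W[...,1]>-.33)&(d>0)
    Q=W[ok]*1000; print(ok.sum(),cv2.minAreaRect(Q[:,:2].astype(np.float32)))
    A=np.c_[Q[:,1]+211,Q[:,0]-470,np.ones(len(Q))]; print("plane y,x slopes,z",np.round(np.linalg.lstsq(A,Q[:,2],rcond=None)[0],3))
cv2.imwrite("pics/n.png",np.hstack([cv2.resize(s[180:270,150:290,::-1],(400,257)),cv2.resize(t[170:260,350:490,::-1],(400,257))]))
go((464.8,-154,150,94.9),(474.5,-270,150,94.9))
E
```

```text
scene strap_heel [(array([ 0.4673, -0.1543,  0.067 ]), 0.71), (array([ 0.4764, -0.2733,  0.1151]), 0.61)]
scene strap_nose [(array([ 0.4717, -0.2733,  0.0688]), 0.6), (array([ 0.4641, -0.1559,  0.1171]), 0.56)]
scene step_mid [(array([ 0.4764, -0.2751,  0.0672]), 0.82)]
864 ((470.1931457519531, -210.49493408203125), (40.348388671875, 132.35499572753906), 5.468389511108398)
plane y,x slopes,z [-1.1000e-02 -1.5000e-01  1.1463e+02]
top strap_heel []
top strap_nose []
top step_mid []
0 ((0.0, 0.0), (0.0, 0.0), 0.0)
plane y,x slopes,z [0. 0. 0.]
t 63.85 tcp [576.2 -35.5 167.7] yaw 94.9 F [-0.7  0.  -0.1] w 0.1 g 0 q7 3
  -> (464.8, -154, 150, 94.9) [-108.6 -120.9   18.4] turn -0.0
  -> (474.5, -270, 150, 94.9) [-225.  -121.1   18.3] turn -0.0
```

View pics/n.png

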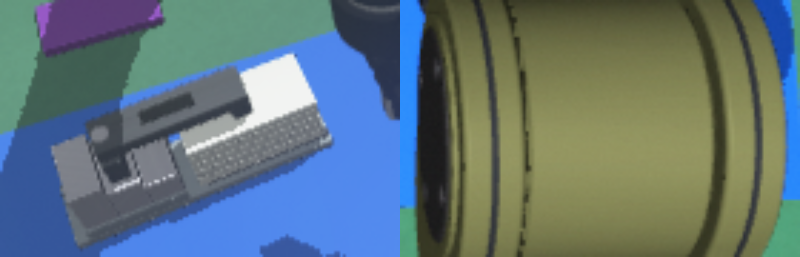

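The strap sits level (top plane slope about 0.01, top at z 115 mm), with its nose on the tile and its heel on the middle step. Next is the press on the nose.

servo_tool(
  series=[
    [[-50,-50,0,0,0],[-105,-100,5,0,0],[-108,-121.4,15,0,0],[-108,-121.4,30,0,0],[-108,-121.4,40,0,0],[-108,-121.4,45,0,0],[-108,-121.4,45,0,0],[-108,-121.4,45,0,0]],
  ],
)

```text
t: 64.85
ee_pos: [0.4648, -0.153, 0.1236]
eef_rot: [[-0.086, 0.996, -0.005], [0.996, 0.086, -0.0], [0.0, -0.005, -1.0]]
contact_force: [-0.2, 0.4, 0.5]
gripper_width: -0.001
grip_force: 0.0
```

```bash
python3 - <<'E'
from h import *
go((464.3,-153.5,115,94.9),(474.5,-268,122,94.9))
E
```

```text
t 64.85 tcp [ 464.8 -153.   123.6] yaw 94.9 F [-0.2  0.4  0.5] w -0.1 g 0 q7 14
  -> (464.3, -153.5, 115, 94.9) [-0.4 -0.5  8.6] turn 0.0
  -> (474.5, -268, 122, 94.9) [-115.4   -0.2    1.6] turn 0.0
```

servo_tool(
  series=[
    [[0,-0.5,3,0,0],[0,-0.5,6,0,0],[0,-0.5,7.5,0,0],[0,-0.5,8.3,0,0],[0,-0.5,9,0,0],[0,-0.5,9,0,0]],
  ],
)

```text
t: 65.6
ee_pos: [0.4637, -0.1533, 0.1151]
eef_rot: [[-0.085, 0.996, -0.006], [0.996, 0.085, -0.0], [0.0, -0.006, -1.0]]
contact_force: [-1.8, 0.8, 8.4]
gripper_width: 0.002
grip_force: 4.1
```

servo_tool(
  series=[
    [[0,0,0.6,0,0],[0,0,0.6,0,0],[0,0,0.6,0,0]],
  ],
)

```text
t: 65.97
ee_pos: [0.4637, -0.1533, 0.115]
eef_rot: [[-0.085, 0.996, -0.005], [0.996, 0.085, -0.0], [-0.0, -0.005, -1.0]]
contact_force: [-2.8, 1.5, 14.2]
gripper_width: -0.004
grip_force: 7.2
```

servo_tool(
  series=[
    [[0,0,-5,0,0],[0,0,-15,0,0],[-50,0,-15,0,0],[-100,0,-15,0,0],[-115,0,-15,0,0],[-115,0,-10,0,0],[-115,0,-7,0,0],[-115,0,-7,0,0]],
  ],
)

```text
t: 66.97
ee_pos: [0.4735, -0.2657, 0.1203]
eef_rot: [[-0.088, 0.996, -0.007], [0.996, 0.088, 0.001], [0.002, -0.007, -1.0]]
contact_force: [0.2, 0.0, -0.6]
gripper_width: -0.004
grip_force: 0.0
```

```bash
python3 - <<'E'
from h import *
go((474.5,-268,115,94.9))
E
```

```text
t 66.97 tcp [ 473.5 -265.7  120.3] yaw 95.0 F [ 0.2  0.  -0.6] w -0.4 g 0 q7 24
  -> (474.5, -268, 115, 94.9) [-2.4  0.9  5.3] turn 0.1
```

servo_tool(
  series=[
    [[-1.5,0.7,0,0,0],[-1.5,0.7,3,0,0],[-1.5,0.7,5,0,0],[-1.5,0.7,6,0,0],[-1.5,0.7,6,0,0]],
  ],
)

```text
t: 67.6
ee_pos: [0.4743, -0.2692, 0.1151]
eef_rot: [[-0.085, 0.996, -0.006], [0.996, 0.085, -0.0], [0.0, -0.006, -1.0]]
contact_force: [-1.1, 0.8, 5.0]
gripper_width: -0.002
grip_force: 2.3
```

servo_tool(
  series=[
    [[0,0,0.6,0,0],[0,0,1,0,0],[0,0,1,0,0],[0,0,1,0,0]],
  ],
)

```text
t: 68.1
ee_pos: [0.4743, -0.2692, 0.1151]
eef_rot: [[-0.085, 0.996, -0.006], [0.996, 0.085, -0.0], [0.0, -0.006, -1.0]]
contact_force: [-3.0, 1.2, 13.3]
gripper_width: -0.002
grip_force: 6.8
```

servo_tool(
  series=[
    [[0,0,-10,0,0],[0,0,-50,0,0],[0,20,-90,0,0],[60,60,-110,0,0],[120,100,-120,0,0],[180,110,-120,0,0],[240,110,-120,0,0],[300,110,-120,0,0],[350,110,-120,0,0],[400,110,-120,0,0],[400,110,-120,0,0]],
  ],
)

```text
t: 69.47
ee_pos: [0.5495, 0.1453, 0.2332]
eef_rot: [[-0.095, 0.995, -0.006], [0.995, 0.095, 0.004], [0.004, -0.006, -1.0]]
contact_force: [-0.4, -0.6, -0.5]
gripper_width: 0.006
grip_force: 0.0
```

```bash
python3 - <<'E'
from h import *
go()
for c in("scene","top"):
    p,d=manip.snapshot(c);m=manip.camera_model(c); cv2.imwrite(f"pics/z_{c}.png",p[:,:,::-1])
    v,u=np.mgrid[:400,:640]; X=np.stack([(u-m['cx'])/m['fx']*d,(v-m['cy'])/m['fy']*d,d],-1);W=(X-m['t'])@m['R']
    ok=(W[...,2]>.108)&(W[...,2]<.13)&(abs(W[...,0]-.47)<.05)&(W[...,1]<-.1)&(W[...,1]>-.33)&(d>0)
    Q=W[ok]*1000; print(ok.sum(),cv2.minAreaRect(Q[:,:2].astype(np.float32)),"z slope y",np.polyfit(Q[:,1],Q[:,2],1))
s=cv2.imread("pics/z_scene.png");t=cv2.imread("pics/z_top.png")
cv2.imwrite("pics/z.png",np.vstack([np.hstack([cv2.resize(s[180:270,150:290],(400,257)),cv2.resize(t[170:260,350:490],(400,257))]),cv2.resize(t[40:310,100:600],(800,340))[:,:]])[:597])
E
```

```text
t 69.47 tcp [549.5 145.3 233.2] yaw 95.4 F [-0.4 -0.6 -0.5] w 0.5 g 0 q7 -15
784 ((470.2724304199219, -210.5446014404297), (38.80033874511719, 132.4799041748047), 5.427651405334473) z slope y [1.36030500e-04 1.14999626e+02]
665 ((471.0025634765625, -212.9240264892578), (36.19898986816406, 132.91571044921875), 5.033003807067871) z slope y [-1.23610185e-03  1.15554327e+02]
```

View pics/z.png

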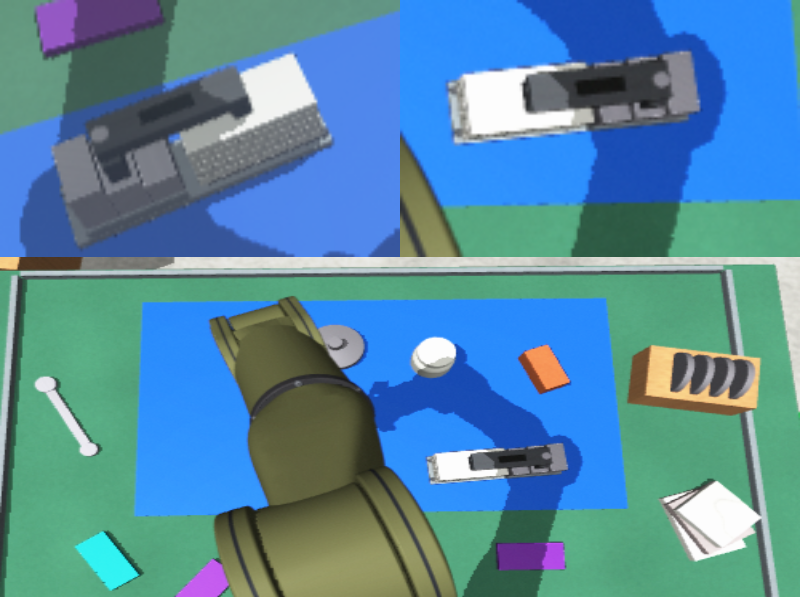

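The strap is level (slope under 0.0015) and straight along the fixture, with its heel on the middle step and its nose on the flush pile. The brick, tub and head are where they were. Handing in.

```bash
python3 -c "
from station import manip
print(manip.finish_job())"
```

```text
the job is handed in; nothing more can be done
None
```

The job is handed in: all five tiles are stacked flush on the pad, and the strap lies level with its nose on the top tile and its heel on the middle step; it did not rock when pressed at the nose (14 N) and then the heel (13 N).

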